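Unload the ink proof dryer and start its cool-down

ROBOT

A 6-joint arm with a two-finger parallel gripper is mounted at the origin on the work surface. World frame = base frame: x ahead of the robot, y to its left, z up, the work surface at z = 0. Lengths are in m, angles in rad, forces in N, time in s.
With the tool pointing down it reaches from about 0.35 to 0.775 m from the base axis. Payload 5.5 kg.
Tool frame: the origin (TCP) lies at the very end of the fingers, on their centre line; the grasp point (between the pads) lies 19 mm behind it (env.tcp_to_grasp is the distance from the TCP to the grasp point, in m); z points along the fingers, y is the direction in which the jaws open and shut (so a half turn about z gives the same grasp; the last joint's range is limited). The gripper opens to 85 mm and grips with 20 to 120 N. Pads are 22 mm wide; open, the fingers measure 114 mm over their backs; the gripper's body (76 mm by 85 mm) begins 54 mm behind the grasp point. The pads swing forward as they close: fully open they stand 13 mm farther back than shut.
Start: joints at [1.139, 0.313, 0.046, 1.304, 0, 1.431], TCP at [0.165, 0.551, 0.231] pointing down, gripper open.
Joint ranges: [-2.76, 2.76], [-0.86, 1.69], [-1.03, 1.26], [-2.2, 2.34], [-1.47, 1.5], [-3.14, 3.14]. Speed limits (rad/s): [2.57, 2.57, 3.14, 3.14, 3.14, 3.14].

INTERFACE

Orientations are given as a rotation vector (axis times angle).
In Python, from workcell import monitor, optics, ticket, env gives the robot as it stands. The module is installed in compiled form; this text tells all that it offers.
- The arm moves only by the tool play_rows, never from a script. Its argument "increments" is a list of rows, each an object with "xyz": the shift along the tool's x, y, z in m, a list of three; "rotation": the turn, a rotation vector about the tool's x, y, z in rad, a list of three; "hand": the opening, from 0 (shut) to 1 (fully open). A call has 1 to 12 rows; each row is the pose to reach, as a shift and turn from the pose measured when the call began, along the tool's axes at that moment; what a row does not reach only later rows make up. A row lasts 1/8 s, in which the tool goes at most 62.5 mm and 10.7 degrees, less where a joint would pass 70% of its speed; a pose out of reach is approached as far as the arm can. A call with a gripper value outside its range is refused whole. The fingers move at their own pace and stop on an object; the grip force is fixed at half the most. Time passes only in rows, so rows that repeat a pose let the fingers close. It gives the time, the measured TCP pose, the force and the opening at its end, in the units of the state.
- monitor.read_state(): the state, without advancing time (a new reading comes with each control period).
- optics.grab_frame(name): name is "side" or "top" or "wrist"; returns a dict with "img" (400x640x3 uint8, red, green, blue), "intrinsics" (3x3 intrinsics, pixels), "dist_coeffs" ([k1, k2, p1, p2, k3] as OpenCV has them; the pictures are not rectified), "camera_from_world" (4x4, takes a point from world to camera coordinates); the wrist camera has in their place "tool_from_camera" (4x4, takes a point from camera to tool coordinates, whose origin is the TCP and whose axes are the flange's). Camera axes: x right, y down, z forward; pixel columns grow to the right and rows downward; lengths in m; the calibration is good to about 2 mm. A picture is of the moment at which its call begins: read the wrist's pose just before it. There is no depth.
- ticket.close_job(): hands the job in, once; it reports no verdict.
The state is a dict: "time_s": time; "qpos": joint angles; "dq": joint speeds; "tau": joint torques, N m; "tool_pos": TCP position; "tool_rot": TCP orientation; "force": force on the tool from outside, world axes, zero at the start; "ft_torque": the same for the moment, N m; "grip_width": finger opening in m.
Only numpy, scipy, OpenCV 4.12 (cv2) and the standard library are available. Lean on these libraries where they do the work, as an engineer would, in place of code of your own. Each camera call takes 0.05 s, during which the arm holds its last target.

TASK

The proofs are dry: turn the dryer's selector back to its off stop, then draw every proof carrier straight and level out of its channel without forcing it, and lay each one flat in a bay of the cooling rack, one carrier to a bay. With the dryer empty, turn the selector on three clicks from the off stop (cold air), then press the green start button fully down and let it come up again. Leave the two ink pots and the red cup beside the work where they are.

Things in the scene. Friction and masses are not known exactly. Their poses are not given: they have to be found in the camera images.
- dryer: fixed white and grey cabinet 200 (x) x 331 (y) x 88 mm tall. Origin: on the bench under the middle of its front face; x points into the machine, z up. Channels open in the front face at y = -114, -38, +38, +114 mm: 63 mm wide, z = 40 to 52 mm, 120 mm deep. A carrier (1.5 mm play each side, 2 mm in height) leaves along -x only and binds if pulled askew or tipped. Top: selector x 50, y -52; start x 50, y +52 mm.
- selector (a joint): the selector's angle in rad: 0 at the off stop (red mark), growing clockwise seen from above. Spring detents every 24 degrees (0.419 rad), positions 0 to 5; 2.094 at the other stop. It springs into the nearest detent when let go; about 0.1 N m takes it over a detent. Starts at click 1 or 2 (heat).
- selector_grip (a point): the selector, a black bar knob on the dryer's top. The point is on its vertical axis, 30 mm above the top, where to grip; the bar is 46 mm long (this frame's x), 14 mm thick (y), from 8 to 38 mm above the top, over a skirt 48 mm across. Its white-lined end (+x) points at the marks. The frame turns with the knob; z up.
- start (a joint): travel of the green start button in m: 0 up, 0.006 fully down, springs back; fully down takes 5 N.
- start_top (a point): centre of the top face of the green start button, a round cap 32 mm across in a black collar on the dryer's top; it is pressed straight down 6 mm. 22 mm above the dryer's top when up.
- carrier_1: aluminium slide 150 (x) x 60 (y) x 10 mm, 0.2 kg, red ink proof on top. Origin: centre of its underside, x to the inner end, z up. Upright black handle block 14 (x) x 28 (y) mm at x = -66, from z = 10 to 52 mm. Starts in a dryer channel, x along the dryer's x, underside 40 mm above the bench, inner end 106 to 113 mm behind the front face, handle outside. Held by weight only. May be absent (None).
- carrier_2: aluminium slide 150 (x) x 60 (y) x 10 mm, 0.2 kg, blue ink proof on top. Origin: centre of its underside, x to the inner end, z up. Upright black handle block 14 (x) x 28 (y) mm at x = -66, from z = 10 to 52 mm. Starts in a dryer channel, x along the dryer's x, underside 40 mm above the bench, inner end 106 to 113 mm behind the front face, handle outside. Held by weight only. May be absent (None).
- carrier_3: aluminium slide 150 (x) x 60 (y) x 10 mm, 0.2 kg, yellow ink proof on top. Origin: centre of its underside, x to the inner end, z up. Upright black handle block 14 (x) x 28 (y) mm at x = -66, from z = 10 to 52 mm. Starts in a dryer channel, x along the dryer's x, underside 40 mm above the bench, inner end 106 to 113 mm behind the front face, handle outside. Held by weight only. May be absent (None).
- carrier_4: aluminium slide 150 (x) x 60 (y) x 10 mm, 0.2 kg, green ink proof on top. Origin: centre of its underside, x to the inner end, z up. Upright black handle block 14 (x) x 28 (y) mm at x = -66, from z = 10 to 52 mm. Starts in a dryer channel, x along the dryer's x, underside 40 mm above the bench, inner end 106 to 113 mm behind the front face, handle outside. Held by weight only. May be absent (None).
- rack: loose cooling rack, 0.9 kg: aluminium tray 165 (x) x 300 (y) mm, floor 6 mm thick, four bays at y = -111, -37, +37, +111 mm, each 70 mm wide and 160 mm long, parted by 4 mm walls up to z = 20 mm, a lip up to z = 20 mm at the +x end, open at the -x end. Origin: centre of its underside. A carrier lies along x in a bay, its underside 6 mm above the origin, handle at either end.
- ink_jar: bystander: black ink pot 80 mm across, 95 mm tall; origin at the centre of its underside. Leave alone.
- base_jar: bystander: black pot with a white lid, 68 mm across, 85 mm tall; origin at the centre of its underside. Leave alone.
- mix_cup: bystander: red mixing cup 76 mm across, 100 mm tall; origin at the centre of its underside. Leave alone.

How it is judged:
On the way, in this order (a step that is already met when the one before it is completed fails the run):
1. the selector is back at its off stop (value of joint selector below 0.12 rad), for 0.2 s.
2. every carrier lies flat in a bay of the rack, the selector still off (x of carrier_1 in the frame of rack between -0.035 and 0.035 m and y of carrier_1 in the frame of rack between -0.13 and 0.13 m and z of each of carrier_1, carrier_2, carrier_3, carrier_4 in the frame of rack below 0.0105 m and angle between each of carrier_1, carrier_2, carrier_3, carrier_4's own z axis and vertical below 0.06 rad and x of carrier_2 in the frame of rack between -0.035 and 0.035 m and y of carrier_2 in the frame of rack between -0.13 and 0.13 m and x of carrier_3 in the frame of rack between -0.035 and 0.035 m and y of carrier_3 in the frame of rack between -0.13 and 0.13 m and x of carrier_4 in the frame of rack between -0.035 and 0.035 m and y of carrier_4 in the frame of rack between -0.13 and 0.13 m and value of joint selector below 0.12 rad), for 0.3 s.
3. the selector stands three clicks from the off stop, the carriers still in the rack (x of carrier_1 in the frame of rack between -0.035 and 0.035 m and y of carrier_1 in the frame of rack between -0.13 and 0.13 m and z of each of carrier_1, carrier_2, carrier_3, carrier_4 in the frame of rack below 0.0105 m and angle between each of carrier_1, carrier_2, carrier_3, carrier_4's own z axis and vertical below 0.06 rad and x of carrier_2 in the frame of rack between -0.035 and 0.035 m and y of carrier_2 in the frame of rack between -0.13 and 0.13 m and x of carrier_3 in the frame of rack between -0.035 and 0.035 m and y of carrier_3 in the frame of rack between -0.13 and 0.13 m and x of carrier_4 in the frame of rack between -0.035 and 0.035 m and y of carrier_4 in the frame of rack between -0.13 and 0.13 m and value of joint selector between 1.12664 and 1.38664 rad), for 0.3 s.
4. the start button is fully down, with the selector at three clicks (value of joint start above 0.005 m and value of joint selector between 1.12664 and 1.38664 rad), for 0.1 s.
At the end, for the whole second after the job is handed in: Every carrier lies flat (within 0.06 rad) and at rest on the floor of the rack, its centre within 35 mm of the rack's centre along the bays (x) and 130 mm across them (y); the selector stands three clicks from the off stop (1.257 rad, within 0.13); the start button is up again (all of step 3 and linear speed of each of carrier_1, carrier_2, carrier_3, carrier_4 below 0.02 m/s and value of joint start below 0.0015 m); the robot touches nothing.
It fails at once if a carrier is forced: pressed against the dryer with more than 45 N (contact force between any of carrier_1, carrier_2, carrier_3, carrier_4 and dryer above 45 N).
It fails at once if a bystander is moved more than 30 mm (distance of any of ink_jar, base_jar, mix_cup from where it was at the start of the episode above 0.03 m).
Of carrier_1, carrier_2, carrier_3, carrier_4 only 3 to 4 are there at a start; the rules pass over those that are not, and their reading is None.
At some moment in a run one of rack may be knocked a few centimetres aside while the robot is not near it.
Once in a run the grip may slacken for a moment while it holds something.
It also fails if it takes over 210 s, if anything falls off the work surface, if the arm or the gripper's body presses on something with over 40 N, if the wrist force passes 120 N, or if a joint passes its speed limit or range.

## Working session

There is one attempt and no reset: what is moved stays moved. The work goes in short steps, Python scripts to look and compute and a tool call to move; the robot and the scene stay as the last step left them, time stands still between calls to the robot, and variables do not carry over. Pictures are saved under pics/ and viewed, and the job is handed in when it is done.

Besides the shell and the picture viewer there is one more tool, called after "Request:" as a command line: name --argument value ..., lists and objects as JSON in quotes. play_rows: Moves the arm, as the interface text tells. Its arguments: {"type":"object","properties":{"increments":{"type":"array"}},"required":["increments"]}

```bash
mkdir -p pics; cat > h.py <<'E'
import numpy as np, cv2, json
from workcell import monitor, optics, ticket, env
from scipy.spatial.transform import Rotation as R
def save(n,f):
    d=optics.grab_frame(n); cv2.imwrite(f'pics/{f}.png',d['img'][:,:,::-1]); return d
def pose():
    s=monitor.read_state(); T=np.eye(4); T[:3,:3]=R.from_rotvec(s['tool_rot']).as_matrix(); T[:3,3]=s['tool_pos']; return s,T
def c2w(d,T=None):
    return T@np.array(d['tool_from_camera']) if 'tool_from_camera' in d else np.linalg.inv(np.array(d['camera_from_world']))
def ray(d,uv,T=None):
    C=c2w(d,T); p=cv2.undistortPoints(np.array(uv,float).reshape(-1,1,2),np.array(d['intrinsics']),np.array(d['dist_coeffs'])).reshape(-1,2)
    v=np.c_[p,np.ones(len(p))]@C[:3,:3].T
    return C[:3,3],v
def onz(d,uv,z,T=None):
    o,v=ray(d,uv,T); return o+v*((z-o[2])/v[:,2])[:,None]
def proj(d,P,T=None):
    W=np.linalg.inv(c2w(d,T)); return cv2.projectPoints(np.array(P,float).reshape(-1,3),cv2.Rodrigues(W[:3,:3])[0],W[:3,3],np.array(d['intrinsics']),np.array(d['dist_coeffs']))[0].reshape(-1,2)
E
python3 - <<'E'
from h import *
s,T=pose(); print(s); print(T.round(3)); print(env.tcp_to_grasp)
for n in ('side','top','wrist'):
    d=save(n,n+'0'); print(n,c2w(d,T).round(3).tolist(),np.array(d['intrinsics']).round(1).tolist(),d['dist_coeffs'])
E
```

```text
{'time_s': 0.0, 'qpos': array([1.13939272e+00, 3.14036727e-01, 4.49820020e-02, 1.30360606e+00,
       2.25936013e-06, 1.43120250e+00]), 'dq': array([ 0.00072068, -0.00078472,  0.00201878,  0.00095008, -0.00045658,
       -0.00092987]), 'tau': array([ 4.57058222e-04, -4.80626786e+01,  2.98533297e+01,  1.94089237e-02,
        4.86272552e-05, -2.73035354e-07]), 'tool_pos': array([0.16520832, 0.55022037, 0.23038945]), 'tool_rot': array([-4.56672293e-01, -3.10768954e+00,  2.80865661e-03]), 'force': array([-0.10116356,  0.11405   , -0.70533202]), 'ft_torque': array([ 0.00922569, -0.02745954, -0.02125719]), 'grip_width': 0.08526896676617392}
[[-0.958  0.288 -0.001  0.165]
 [ 0.288  0.958 -0.002  0.55 ]
 [ 0.    -0.002 -1.     0.23 ]
 [ 0.     0.     0.     1.   ]]
0.0187
side [[0.849, -0.294, 0.439, -0.041], [-0.528, -0.457, 0.716, -0.955], [-0.01, -0.84, -0.543, 0.837], [0.0, 0.0, 0.0, 1.0]] [[417.5, 0.0, 324.0], [0.0, 417.5, 194.8], [0.0, 0.0, 1.0]] [-0.01051266  0.          0.          0.          0.        ]
top [[0.066, -0.976, 0.208, 0.309], [-0.998, -0.064, 0.016, 0.001], [-0.003, -0.209, -0.978, 1.199], [0.0, 0.0, 0.0, 1.0]] [[375.2, 0.0, 321.4], [0.0, 375.2, 197.8], [0.0, 0.0, 1.0]] [-0.03440964  0.          0.          0.          0.        ]
wrist [[0.288, 0.912, 0.292, 0.091], [0.958, -0.274, -0.091, 0.573], [-0.003, 0.306, -0.952, 0.373], [0.0, 0.0, 0.0, 1.0]] [[335.5, 0.0, 317.5], [0.0, 335.5, 195.9], [0.0, 0.0, 1.0]] [-0.07344441  0.          0.          0.          0.        ]
```

View pics/top0.png

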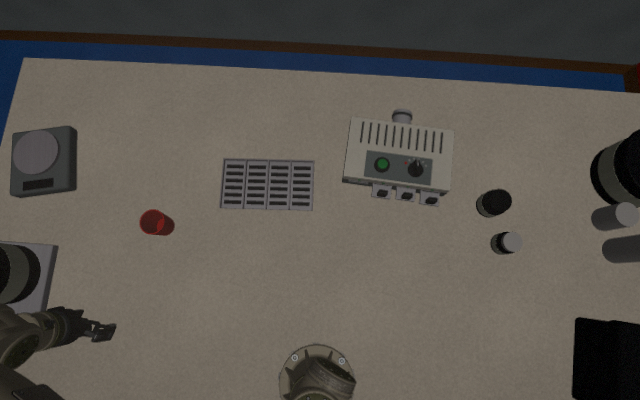

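View pics/side0.png

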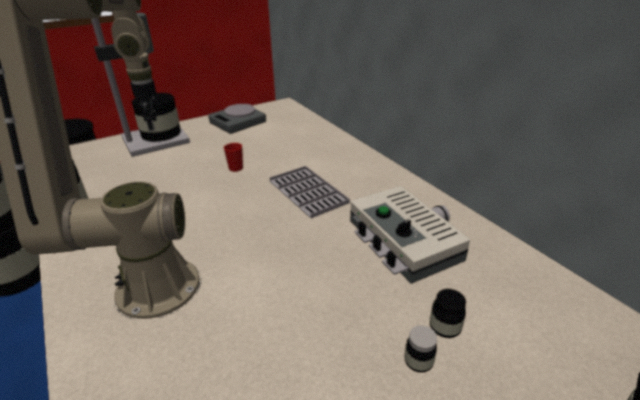

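View pics/wrist0.png

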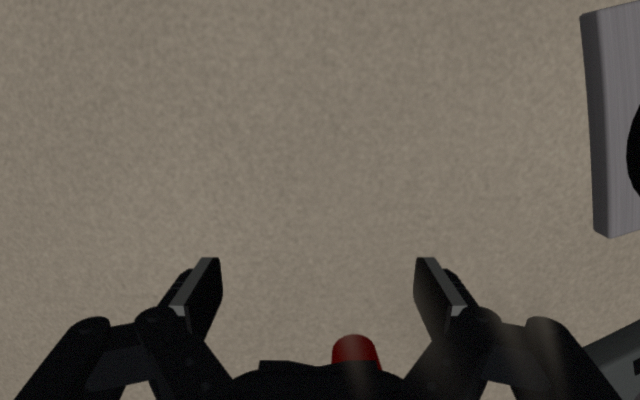

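Top: rack at (220–314, 158–210), dryer at (343–453, 117–195) with three black handles at about (382,193), (405,195), (430,200), so the left-most (+y) channel is empty. The jars are right of the dryer and the cup is at (155,222). I'll zoom in next.

```bash
python3 - <<'E'
import cv2
a=cv2.imread('pics/top0.png')
cv2.imwrite('pics/z1.png',cv2.resize(a[100:220,335:465],None,fx=6,fy=5,interpolation=cv2.INTER_CUBIC)[:600,:800])
cv2.imwrite('pics/z2.png',cv2.resize(a[145:225,210:325],None,fx=6,fy=6,interpolation=cv2.INTER_CUBIC))
E
```

```text
(no output)
```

View pics/z1.png

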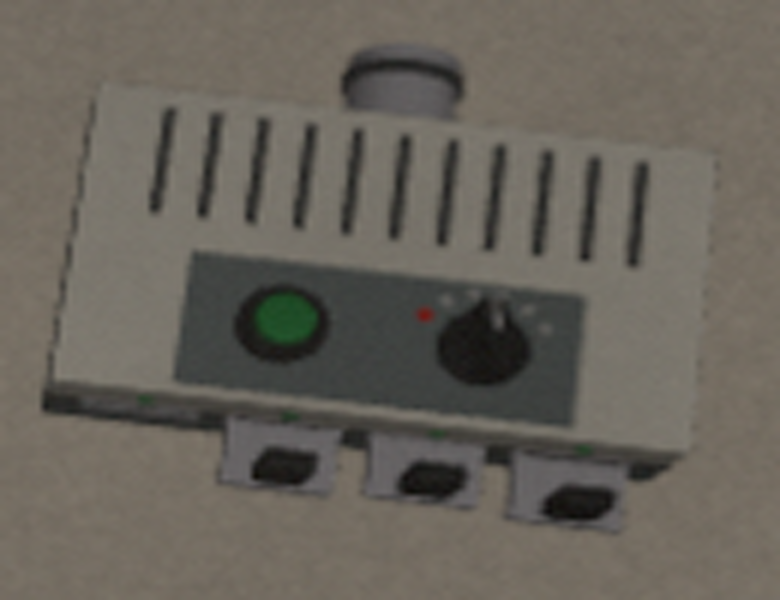

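View pics/z2.png

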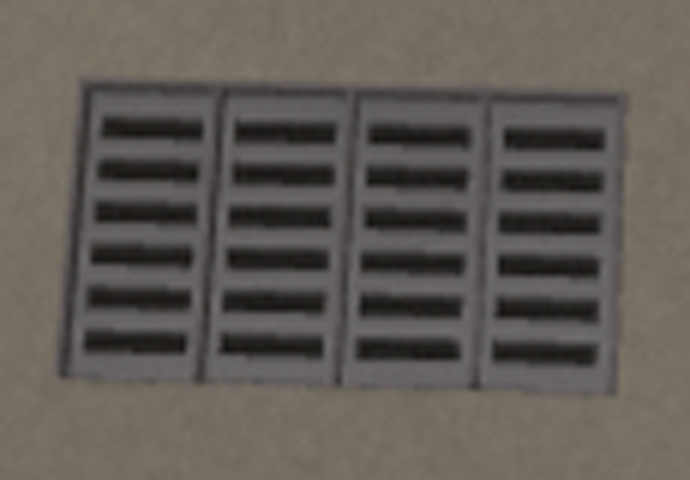

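```bash
python3 - <<'E'
from h import *
d=optics.grab_frame('top')
z=np.array([[100,85],[715,150],[690,455],[52,380]],float)/[6,5]+[335,100]
P=onz(d,z,.088); print(P.round(4)); 
for i in range(4): print(np.linalg.norm(P[i]-P[i-1]).round(4))
front=(P[2]+P[3])/2; back=(P[0]+P[1])/2
yv=(P[3]-P[2]+P[0]-P[1]);a=np.arctan2(-yv[0],yv[1]); print('dryer ctr',(P.mean(0)).round(4),'front',front.round(4),'yaw',np.degrees(a), np.degrees(np.arctan2(*(back-front)[1::-1])))
z=np.array([[82,82],[625,95],[612,393],[62,377]],float)/6+[210,145]
P=onz(d,z,.02); print(P.round(4)); 
for i in range(4): print(np.linalg.norm(P[i]-P[i-1]).round(4))
yv=(P[3]-P[2]+P[0]-P[1]);a=np.arctan2(-yv[0],yv[1]); print('rack',P.mean(0).round(4),np.degrees(a))
z=np.array([[288,318],[283,465],[432,478],[580,500]],float)/[6,5]+[335,100]
print(onz(d,z[:1],.11).round(4), onz(d,z[1:],.088).round(4))
s,T=pose()
E
```

```text
[[ 0.8135 -0.0592  0.088 ]
 [ 0.7914 -0.3851  0.088 ]
 [ 0.5919 -0.3701  0.088 ]
 [ 0.6179 -0.044   0.088 ]]
0.1962
0.3266
0.2
0.3271
dryer ctr [ 0.7037 -0.2146  0.088 ] front [ 0.6049 -0.2071  0.088 ] yaw -4.22483801350019 -4.35388255555997
[[0.6705 0.3509 0.02  ]
 [0.6821 0.0525 0.02  ]
 [0.5165 0.0479 0.02  ]
 [0.506  0.3417 0.02  ]]
0.1648
0.2986
0.1656
0.294
rack [0.5938 0.1983 0.02  ] 2.138136449839716
[[ 0.6584 -0.16    0.11  ]] [[ 0.5722 -0.1635  0.088 ]
 [ 0.569  -0.2391  0.088 ]
 [ 0.5602 -0.3142  0.088 ]]
```

```bash
cat >> h.py <<'E'
DO=np.array([.605,-.207]); DY=np.radians(-4.3)
def d2w(x,y,z):
    c,s=np.cos(DY),np.sin(DY); return np.array([DO[0]+c*x-s*y,DO[1]+s*x+c*y,z])
def plan(p,yaw):
    s,T=pose(); c,si=np.cos(yaw),np.sin(yaw)
    Rt=np.array([[-c,-si,0],[-si,c,0],[0,0,-1]]).T
    G=np.array([[-c,-si,0],[-si,c,0],[0,0,-1.]]).T
    dx=T[:3,:3].T@(np.array(p)-T[:3,3]); dr=R.from_matrix(T[:3,:3].T@G).as_rotvec()
    print('xyz',dx.round(4).tolist(),'rot',dr.round(4).tolist(),'rows>=',max(np.linalg.norm(dx)/.0625,np.degrees(np.linalg.norm(dr))/10.7).round(1))
E
python3 - <<'E'
from h import *
print(d2w(.05,-.052,.1))
plan([.58,-.25,.26],DY)
E
```

```text
[ 0.65096036 -0.26260256  0.1       ]
xyz [-0.6274, -0.6473, -0.0287] rot [-0.0011, -0.0003, -0.2168] rows>= 14.4
```

Request:
play_rows --increments '[{"xyz":[-0.3,-0.31,-0.03],"rotation":[0,0,-0.1],"hand":0.5},{"xyz":[-0.3,-0.31,-0.03],"rotation":[0,0,-0.1],"hand":0.5},{"xyz":[-0.3,-0.31,-0.03],"rotation":[0,0,-0.1],"hand":0.5},{"xyz":[-0.3,-0.31,-0.03],"rotation":[0,0,-0.1],"hand":0.5},{"xyz":[-0.3,-0.31,-0.03],"rotation":[0,0,-0.1],"hand":0.5},{"xyz":[-0.3,-0.31,-0.03],"rotation":[0,0,-0.1],"hand":0.5},{"xyz":[-0.63,-0.65,-0.03],"rotation":[0,0,-0.217],"hand":0.5},{"xyz":[-0.63,-0.65,-0.03],"rotation":[0,0,-0.217],"hand":0.5},{"xyz":[-0.63,-0.65,-0.03],"rotation":[0,0,-0.217],"hand":0.5},{"xyz":[-0.63,-0.65,-0.03],"rotation":[0,0,-0.217],"hand":0.5},{"xyz":[-0.63,-0.65,-0.03],"rotation":[0,0,-0.217],"hand":0.5},{"xyz":[-0.63,-0.65,-0.03],"rotation":[0,0,-0.217],"hand":0.5}]'

```text
time_s: 1.7
tool_pos: [0.5103, -0.1167, 0.2601]
tool_rot: [-0.118, -3.139, 0.001]
force: [0.6, 1.3, 0.3]
grip_width: 0.0425
```

```bash
python3 - <<'E'
from h import *
s,T=pose();print(s['time_s'],s['tool_pos'],s['grip_width'])
d=save('wrist','w1')
print(proj(d,[d2w(.05,-.052,.118),d2w(-.03,-.038,.092)],T))
plan([.58,-.25,.26],DY)
E
```

```text
1.7 [ 0.51033341 -0.11666444  0.26010768] 0.04248705903610606
[[188.22814043 321.8597611 ]
 [200.3683359  241.4169212 ]]
xyz [-0.0759, -0.121, -0.0001] rot [-0.0054, 0.0026, -0.0049] rows>= 2.3
```

View pics/w1.png

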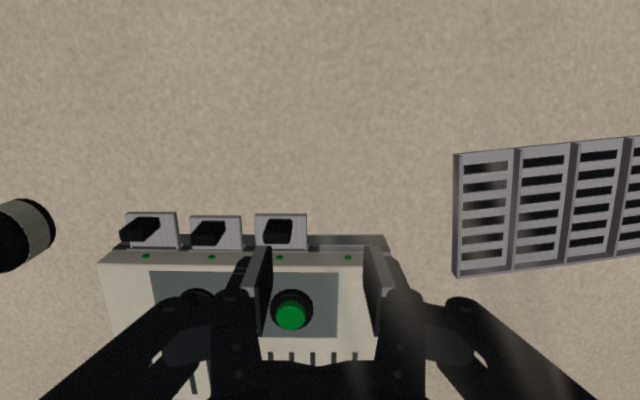

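Request:
play_rows --increments '[{"xyz":[-0.11,-0.135,-0.03],"rotation":[-0.005,0.003,-0.005],"hand":1},{"xyz":[-0.11,-0.135,-0.03],"rotation":[-0.005,0.003,-0.005],"hand":1},{"xyz":[-0.11,-0.135,-0.03],"rotation":[-0.005,0.003,-0.005],"hand":1},{"xyz":[-0.11,-0.135,-0.03],"rotation":[-0.005,0.003,-0.005],"hand":1},{"xyz":[-0.11,-0.135,-0.03],"rotation":[-0.005,0.003,-0.005],"hand":1}]'

```text
time_s: 2.38
tool_pos: [0.6124, -0.2661, 0.2889]
tool_rot: [-0.118, -3.137, -0.002]
force: [-0.1, 0.2, 0.1]
grip_width: 0.0855
```

```bash
python3 - <<'E'
from h import *
s,T=pose();print(s['time_s'],s['tool_pos'],s['grip_width'])
d=save('wrist','w2')
print(proj(d,[d2w(.05,-.052,.126),d2w(-.03,-.038,.092)],T))
a=cv2.imread('pics/w2.png'); cv2.imwrite('pics/w2z.png',cv2.resize(a[190:350,200:400],None,fx=4,fy=3.75,interpolation=cv2.INTER_CUBIC))
E
```

```text
2.375 [ 0.61236809 -0.26611194  0.28890107] 0.0855350322420552
[[324.36263344 213.76004772]
 [338.10983383 126.62742512]]
```

View pics/w2.png

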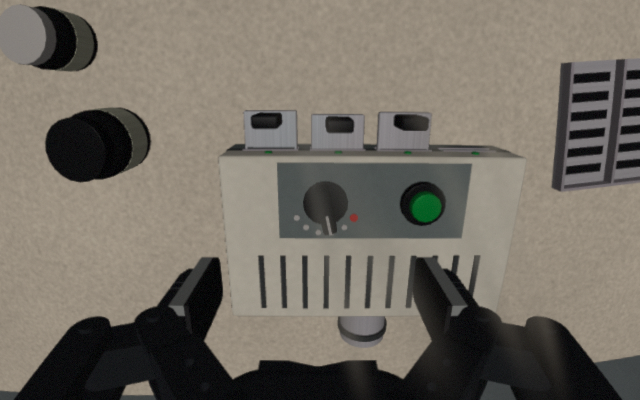

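```bash
python3 - <<'E'
import cv2
a=cv2.imread('pics/w2.png'); cv2.imwrite('pics/w2z.png',cv2.resize(a[165:245,275:375],None,fx=7,fy=7,interpolation=cv2.INTER_CUBIC))
cv2.imwrite('pics/w2y.png',cv2.resize(a[100:170,210:370+170],None,fx=2.4*1,fy=4,interpolation=cv2.INTER_CUBIC))
E
```

```text
(no output)
```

View pics/w2z.png

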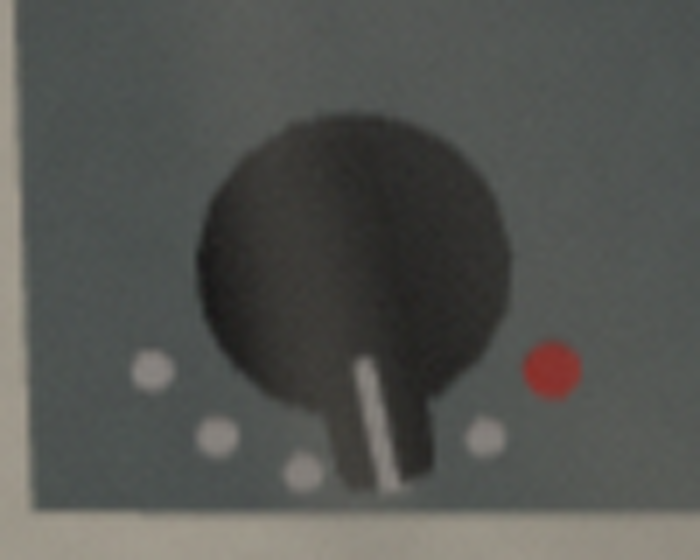

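View pics/w2y.png

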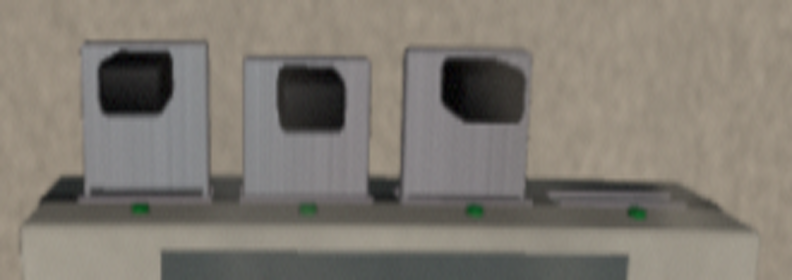

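```bash
python3 - <<'E'
from h import *
s,T=pose(); d=optics.grab_frame('wrist')
f=lambda L:np.array(L,float)/7+[275,165]
m=onz(d,f([[553,370],[485,437],[303,472],[217,437],[152,370]]),.088,T); print(m.round(4))
# circle fit
A=np.c_[2*m[:,:2],np.ones(5)]; c=np.linalg.lstsq(A,(m[:,:2]**2).sum(1),rcond=None)[0]; print('axis',c[:2], np.degrees(np.arctan2(*(m[:,:2]-c[:2]).T[::-1])))
l=onz(d,f([[363,362],[389,488]]),.126,T); print('line',l.round(4),np.degrees(np.arctan2(*(l[1]-l[0])[1::-1])))
sk=onz(d,f([[355,262]]),.0955,T);print('skirt c?',sk)
b=onz(d,[[426,207]],.110,T);print('button',b, 'pred',d2w(.05,.052,.11),d2w(.05,-.052,.1))
# body: dryer back and front corners top z .088
P=onz(d,[[221,157],[523,157],[498,316],[233,317]],.088,T); print(P.round(4)); print([np.linalg.norm(P[i]-P[i-1]).round(4) for i in range(4)])
g=lambda L:np.array(L,float)/[2.4,4]+[210,100]
Hd=onz(d,g([[104,52],[167,52],[281,69],[342,69],[447,60],[520,60]]),.092,T); print(Hd.round(4))
# carrier outer edges at z .05
C=onz(d,g([[85,42],[208,42],[246,57],[369,57],[405,48],[531,48]]),.05,T);print(C.round(4))
Cb=onz(d,g([[92,190],[207,190],[246,192],[367,192],[402,192],[525,192]]),.05,T);print(Cb.round(4))
E
```

```text
[[ 0.6729 -0.23    0.088 ]
 [ 0.6834 -0.2413  0.088 ]
 [ 0.6873 -0.2705  0.088 ]
 [ 0.6802 -0.2837  0.088 ]
 [ 0.6681 -0.2929  0.088 ]]
axis [ 0.65248921 -0.26015221] [ 55.93201584  31.37722531 -16.5948119  -40.28899277 -64.48000119]
line [[ 0.6544 -0.2597  0.126 ]
 [ 0.6739 -0.2573  0.126 ]] 7.078814156565675
skirt c? [[ 0.65005187 -0.25986985  0.0955    ]]
button [[ 0.65781498 -0.15749285  0.11      ]] pred [ 0.65875815 -0.15889531  0.11      ] [ 0.65096036 -0.26260256  0.1       ]
[[ 0.5944 -0.3656  0.088 ]
 [ 0.6175 -0.0458  0.088 ]
 [ 0.8203 -0.053   0.088 ]
 [ 0.7936 -0.3843  0.088 ]]
[np.float64(0.2), np.float64(0.3206), np.float64(0.2029), np.float64(0.3323)]
[[ 0.5523 -0.3251  0.092 ]
 [ 0.5544 -0.2991  0.092 ]
 [ 0.5622 -0.2524  0.092 ]
 [ 0.564  -0.2272  0.092 ]
 [ 0.5648 -0.1836  0.092 ]
 [ 0.5668 -0.1529  0.092 ]]
[[ 0.551  -0.3417  0.05  ]
 [ 0.5556 -0.2847  0.05  ]
 [ 0.561  -0.2675  0.05  ]
 [ 0.5652 -0.2105  0.05  ]
 [ 0.5639 -0.1937  0.05  ]
 [ 0.5678 -0.1346  0.05  ]]
[[ 0.5925 -0.3439  0.05  ]
 [ 0.5968 -0.289   0.05  ]
 [ 0.5988 -0.2705  0.05  ]
 [ 0.6031 -0.2129  0.05  ]
 [ 0.6043 -0.1961  0.05  ]
 [ 0.6084 -0.1367  0.05  ]]
```

```bash
sed -i 's/DO=np.array(\[.605,-.207\])/DO=np.array([.605,-.205])/' h.py; python3 - <<'E'
from h import *
print(monitor.read_state()['qpos'])
plan([.652,-.2605,.16],np.radians(7.5)); plan([.652,-.2605,.102],np.radians(7.5))
E
```

```text
[-5.28730790e-01  5.06957442e-01  4.80116231e-01  1.54475004e+00
 -3.60231393e-04 -4.54791195e-01]
xyz [-0.0396, 0.0075, 0.1303] rot [0.0001, -0.0009, -0.2048] rows>= 2.2
xyz [-0.0396, 0.0075, 0.1883] rot [0.0001, -0.0009, -0.2048] rows>= 3.1
```

Request:
play_rows --increments '[{"xyz":[-0.04,0.0075,0.06],"rotation":[0,-0.001,-0.205],"hand":0.4},{"xyz":[-0.04,0.0075,0.13],"rotation":[0,-0.001,-0.205],"hand":0.4},{"xyz":[-0.04,0.0075,0.13],"rotation":[0,-0.001,-0.205],"hand":0.4},{"xyz":[-0.04,0.0075,0.13],"rotation":[0,-0.001,-0.205],"hand":0.4},{"xyz":[-0.04,0.0075,0.13],"rotation":[0,-0.001,-0.205],"hand":0.4}]'

```text
time_s: 3.1
tool_pos: [0.6537, -0.2612, 0.1643]
tool_rot: [-0.205, 3.13, -0.005]
force: [-0.9, -0.5, -0.1]
grip_width: 0.0338
```

```bash
python3 - <<'E'
from h import *
plan([.652,-.2605,.102],np.radians(7.5)); d=save('wrist','w3')
E
```

```text
xyz [0.0019, 0.0011, 0.0623] rot [-0.0032, 0.0045, -0.0] rows>= 1.0
```

View pics/w3.png

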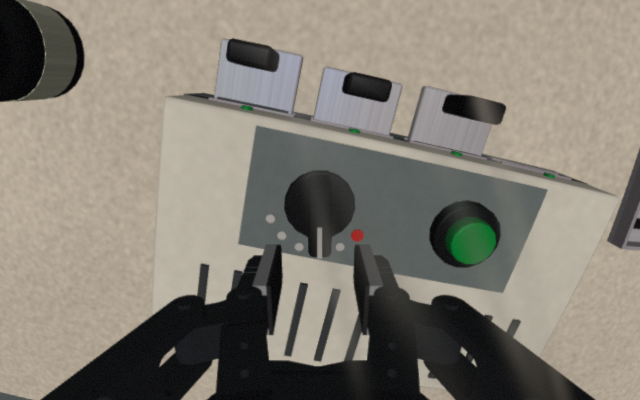

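The bar is aligned and lies between the jaws (white line at column 319, finger midline at about 318). Descend, then close in small steps.

Request:
play_rows --increments '[{"xyz":[0.002,0.001,0.03],"rotation":[-0.003,0.004,0],"hand":0.4},{"xyz":[0.002,0.001,0.062],"rotation":[-0.003,0.004,0],"hand":0.4},{"xyz":[0.002,0.001,0.062],"rotation":[-0.003,0.004,0],"hand":0.4},{"xyz":[0.002,0.001,0.062],"rotation":[-0.003,0.004,0],"hand":0.4},{"xyz":[0.002,0.001,0.062],"rotation":[-0.003,0.004,0],"hand":0.2},{"xyz":[0.002,0.001,0.062],"rotation":[-0.003,0.004,0],"hand":0.2}]'

```text
time_s: 3.9
tool_pos: [0.6527, -0.2612, 0.1038]
tool_rot: [-0.205, 3.132, -0.002]
force: [-1.0, -0.0, 0.4]
grip_width: 0.0173
```

Request:
play_rows --increments '[{"xyz":[0,0,0],"rotation":[0,0,0],"hand":0.1},{"xyz":[0,0,0],"rotation":[0,0,0],"hand":0.1},{"xyz":[0,0,0],"rotation":[0,0,0],"hand":0.1}]'

```text
time_s: 4.28
tool_pos: [0.6526, -0.2606, 0.104]
tool_rot: [-0.206, 3.132, -0.001]
force: [-0.4, 4.5, 1.8]
grip_width: 0.0128
```

```bash
python3 - <<'E'
from h import *
s,T=pose(); print(s); plan([.652,-.2605,.102],np.radians(7.5)); plan([.652,-.2605,.102],np.radians(56.5))
E
```

```text
{'time_s': 4.275, 'qpos': array([-4.94355535e-01,  6.15104390e-01,  2.05757074e-01,  1.15886239e+00,
        8.48247693e-04, -6.25530958e-01]), 'dq': array([-0.00181329, -0.00117831, -0.00056727, -0.00117512,  0.0017868 ,
       -0.00085555]), 'tau': array([-2.25454643e+00, -6.18933034e+01,  2.98113066e+01, -1.32062081e+00,
       -8.33976679e-01, -1.25662881e-02]), 'tool_pos': array([ 0.65262738, -0.26059348,  0.10398839]), 'tool_rot': array([-2.05730713e-01,  3.13220116e+00, -1.02823846e-03]), 'force': array([-0.38361787,  4.472408  ,  1.83326019]), 'ft_torque': array([ 0.7868986 ,  0.29280797, -0.00352694]), 'grip_width': 0.012814357960119574}
xyz [0.0006, 0.0002, 0.002] rot [-0.0008, 0.0026, 0.0003] rows>= 0.0
xyz [0.0006, 0.0002, 0.002] rot [-0.0019, 0.0021, -0.8549] rows>= 4.6
```

Request:
play_rows --increments '[{"xyz":[0,0.001,0],"rotation":[0,0,0],"hand":0},{"xyz":[0,0.001,0],"rotation":[0,0,-0.14],"hand":0},{"xyz":[0,0.001,0],"rotation":[0,0,-0.28],"hand":0},{"xyz":[0,0.001,0],"rotation":[0,0,-0.42],"hand":0},{"xyz":[0,0.001,0],"rotation":[0,0,-0.56],"hand":0},{"xyz":[0,0.001,0],"rotation":[0,0,-0.7],"hand":0},{"xyz":[0,0.001,0],"rotation":[0,0,-0.83],"hand":0},{"xyz":[0,0.001,0],"rotation":[0,0,-0.83],"hand":0},{"xyz":[0,0.001,0],"rotation":[0,0,-0.83],"hand":0}]'

```text
time_s: 5.4
tool_pos: [0.6519, -0.2591, 0.104]
tool_rot: [-1.448, 2.786, -0.001]
force: [-4.2, 4.3, 3.9]
grip_width: 0.0124
```

```bash
python3 - <<'E'
from h import *
s,T=pose(); print(s['force'],s['ft_torque']); print(np.degrees(np.arctan2(-T[1,0],-T[0,0])))
E
```

```text
[-4.21164248  4.26663026  3.92650657] [0.90455443 0.73946689 0.07947899]
54.93497227600675
```

Request:
play_rows --increments '[{"xyz":[0,0,0],"rotation":[0,0,0],"hand":0.4},{"xyz":[0,0,0],"rotation":[0,0,0],"hand":0.4},{"xyz":[0,0,-0.06],"rotation":[0,0,0],"hand":0.4},{"xyz":[0,0,-0.12],"rotation":[0,0,0.1],"hand":0.4},{"xyz":[0.05,0,-0.15],"rotation":[0,0,0.28],"hand":0.6},{"xyz":[0.05,0,-0.15],"rotation":[0,0,0.46],"hand":0.6},{"xyz":[0.05,0,-0.15],"rotation":[0,0,0.64],"hand":0.6},{"xyz":[0.05,0,-0.15],"rotation":[0,0,0.82],"hand":0.6},{"xyz":[0.05,0,-0.15],"rotation":[0,0,1.0],"hand":0.6},{"xyz":[0.05,0,-0.15],"rotation":[0,0,1.034],"hand":0.6}]'

```text
time_s: 6.65
tool_pos: [0.6232, -0.3007, 0.2541]
tool_rot: [0.119, 3.137, -0.001]
force: [-0.8, -0.5, -0.7]
grip_width: 0.0511
```

```bash
python3 - <<'E'
from h import *
s,T=pose();print(s['time_s'],s['tool_pos'],s['force'])
plan([.60,-.26,.25],DY)
d=save('wrist','w4')
E
```

```text
6.65 [ 0.62318392 -0.30066179  0.25405146] [-0.80722459 -0.45193957 -0.7206983 ]
xyz [0.0262, 0.0388, 0.004] rot [-0.0004, 0.0022, -0.001] rows>= 0.8
```

View pics/w4.png

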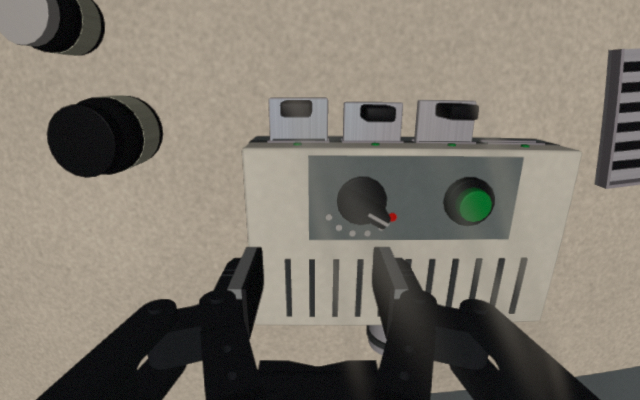

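The selector now points to the red mark at (392,217). I'll check its angle and take handle 3 (y=+38) precisely.

```bash
python3 - <<'E'
from h import *
s,T=pose(); d=optics.grab_frame('wrist')
a=cv2.imread('pics/w4.png'); cv2.imwrite('pics/w4z.png',cv2.resize(a[85:245,260:500],None,fx=3.3,fy=3.3,interpolation=cv2.INTER_CUBIC))
l=onz(d,[[369,213],[388,226]],.126,T); print(np.degrees(np.arctan2(*(l[1]-l[0])[1::-1])))
E
```

```text
50.45134390780684
```

View pics/w4z.png

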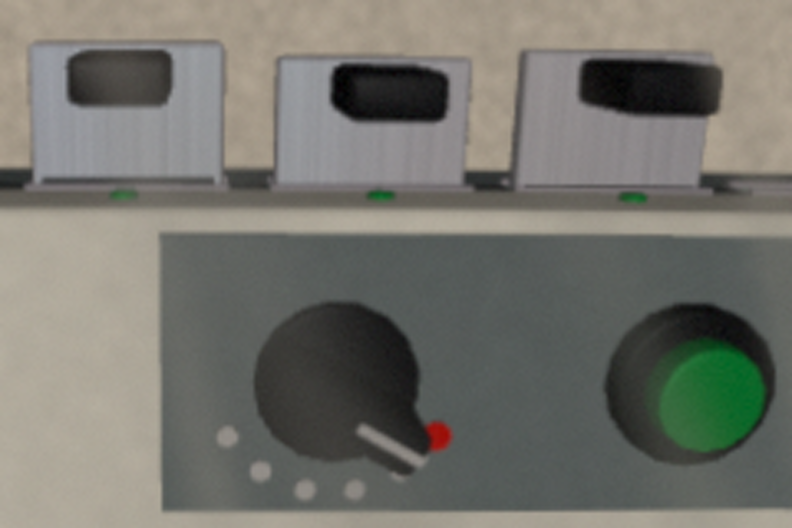

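```bash
python3 - <<'E'
from h import *
plan([.574,-.165,.14],DY)
E
```

```text
xyz [0.0591, 0.1315, 0.1138] rot [-0.0, 0.0019, 0.0014] rows>= 2.9
```

Request:
play_rows --increments '[{"xyz":[0.03,0.065,0.02],"rotation":[0,0.002,0.001],"hand":0.55},{"xyz":[0.059,0.1315,0.04],"rotation":[0,0.002,0.001],"hand":0.55},{"xyz":[0.059,0.1315,0.08],"rotation":[0,0.002,0.001],"hand":0.55},{"xyz":[0.059,0.1315,0.114],"rotation":[0,0.002,0.001],"hand":0.55},{"xyz":[0.059,0.1315,0.114],"rotation":[0,0.002,0.001],"hand":0.55},{"xyz":[0.059,0.1315,0.114],"rotation":[0,0.002,0.001],"hand":0.55}]'

```text
time_s: 7.5
tool_pos: [0.5751, -0.1656, 0.1413]
tool_rot: [0.116, 3.138, -0.001]
force: [-0.2, -0.2, 0.7]
grip_width: 0.0471
```

```bash
python3 - <<'E'
from h import *
s,T=pose();print(s['time_s'],s['tool_pos'],s['force'],np.degrees(np.arctan2(-T[1,0],-T[0,0])))
d=save('wrist','w5')
g=.574,-.165
print(proj(d,[(*g,.092),d2w(-.075,.008,.05),d2w(-.075,.068,.05),d2w(-.0,.008,.05),d2w(-.0,.068,.05)],T), proj(d,[T[:3,3]],T))
plan([.574,-.165,.058],DY)
E
```

```text
7.5 [ 0.57506251 -0.16564444  0.1412792 ] [-0.16581457 -0.22748867  0.70955146] -4.250136080360432
[[318.96257615 219.05928772]
 [276.45452554 141.59234543]
 [362.58458431 141.64012804]
 [280.10195782 239.72886367]
 [358.54137021 239.78479758]] [[318.04448019 259.86386671]]
xyz [0.0018, 0.0009, 0.0837] rot [-0.0011, 0.0028, 0.0005] rows>= 1.3
```

View pics/w5.png

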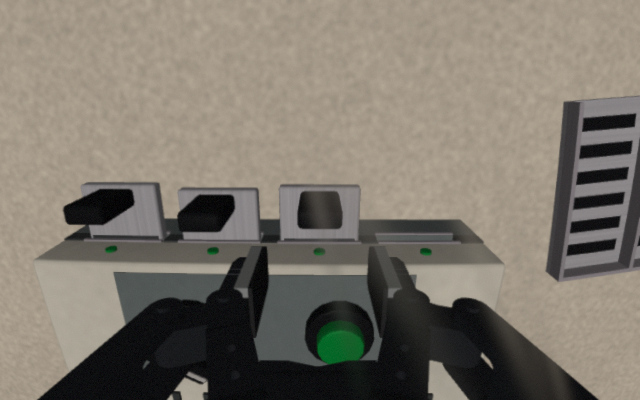

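Request:
play_rows --increments '[{"xyz":[0,0.0012,0.045],"rotation":[-0.001,0.003,0.001],"hand":0.55},{"xyz":[0,0.0012,0.083],"rotation":[-0.001,0.003,0.001],"hand":0.55},{"xyz":[0,0.0012,0.083],"rotation":[-0.001,0.003,0.001],"hand":0.55},{"xyz":[0,0.0012,0.083],"rotation":[-0.001,0.003,0.001],"hand":0.38},{"xyz":[0,0.0012,0.083],"rotation":[-0.001,0.003,0.001],"hand":0.38},{"xyz":[0,0.0012,0.083],"rotation":[-0.001,0.003,0.001],"hand":0.38}]'

```text
time_s: 8.3
tool_pos: [0.5768, -0.1653, 0.0604]
tool_rot: [0.118, 3.137, -0.002]
force: [-0.1, 0.3, 0.6]
grip_width: 0.0325
```

```bash
python3 - <<'E'
from h import *
s,T=pose();print(s['time_s'],s['force'],np.degrees(np.arctan2(-T[1,0],-T[0,0])))
d=save('wrist','w6')
E
```

```text
8.3 [-0.06572142  0.30992928  0.62465287] -4.325106499946459
```

View pics/w6.png

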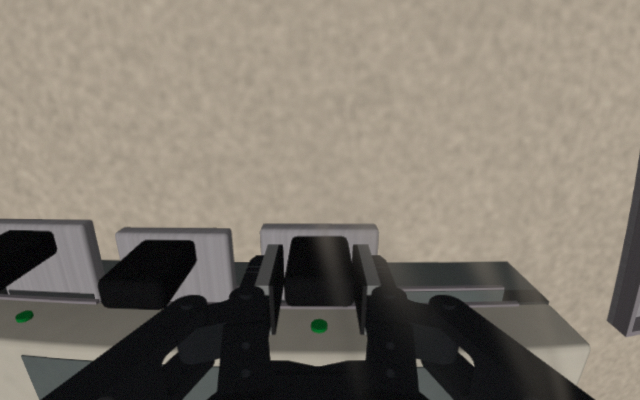

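Request:
play_rows --increments '[{"xyz":[0.001,0.0006,0],"rotation":[0,0,0],"hand":0.345},{"xyz":[0.001,0.0006,0],"rotation":[0,0,0],"hand":0.345},{"xyz":[0.001,0.0006,0],"rotation":[0,0,0],"hand":0.345}]'

```text
time_s: 8.72
tool_pos: [0.5756, -0.1644, 0.06]
tool_rot: [0.118, 3.138, -0.001]
force: [0.4, -0.2, 0.2]
grip_width: 0.0293
```

Request:
play_rows --increments '[{"xyz":[0,0,0],"rotation":[0,0,0],"hand":0.33},{"xyz":[0,0,0],"rotation":[0,0,0],"hand":0.32}]'

```text
time_s: 8.98
tool_pos: [0.5755, -0.1645, 0.06]
tool_rot: [0.118, 3.138, -0.001]
force: [-0.8, 0.4, 0.5]
grip_width: 0.0277
```

Request:
play_rows --increments '[{"xyz":[0,0,0],"rotation":[0,0,0],"hand":0},{"xyz":[0,0,0],"rotation":[0,0,0],"hand":0},{"xyz":[0,0,0],"rotation":[0,0,0],"hand":0},{"xyz":[0.005,0,0],"rotation":[0,0,0],"hand":0},{"xyz":[0.01,0,0],"rotation":[0,0,0],"hand":0}]'

```text
time_s: 9.6
tool_pos: [0.5656, -0.1638, 0.06]
tool_rot: [0.118, 3.137, -0.002]
force: [1.4, -0.0, 0.6]
grip_width: 0.0272
```

Request:
play_rows --increments '[{"xyz":[0.01,0,0],"rotation":[0,0,0],"hand":0},{"xyz":[0.02,0,0],"rotation":[0,0,0],"hand":0},{"xyz":[0.03,0,0],"rotation":[0,0,0],"hand":0}]'

```text
time_s: 9.98
tool_pos: [0.5348, -0.1614, 0.0599]
tool_rot: [0.119, 3.137, -0.001]
force: [0.9, -0.2, -0.2]
grip_width: 0.0274
```

Request:
play_rows --increments '[{"xyz":[0.012,0,0],"rotation":[0,0,0],"hand":0},{"xyz":[0.025,0,0],"rotation":[0,0,0],"hand":0},{"xyz":[0.04,0,0],"rotation":[0,0,0],"hand":0},{"xyz":[0.055,0,0],"rotation":[0,0,0],"hand":0},{"xyz":[0.07,0,0],"rotation":[0,0,0],"hand":0},{"xyz":[0.085,0,0],"rotation":[0,0,0],"hand":0},{"xyz":[0.1,0,0],"rotation":[0,0,0],"hand":0},{"xyz":[0.1,0,0],"rotation":[0,0,0],"hand":0}]'

```text
time_s: 10.98
tool_pos: [0.4334, -0.1534, 0.0595]
tool_rot: [0.12, 3.138, -0.0]
force: [-0.7, -0.2, -2.2]
grip_width: 0.0268
```

```bash
python3 - <<'E'
from h import *
s,T=pose();print(s['time_s'],s['tool_pos'],s['force'],s['ft_torque'],s['grip_width'])
d=save('wrist','w7'); d=save('top','t7')
a=cv2.imread('pics/t7.png'); cv2.imwrite('pics/t7z.png',cv2.resize(a[100:300,200:460],None,fx=3,fy=3,interpolation=cv2.INTER_CUBIC))
E
```

```text
10.975 [ 0.43341426 -0.15337586  0.05949243] [-0.65630419 -0.1974677  -2.19353087] [-0.00290209  0.06930169  0.03227998] 0.026813296984054928
```

View pics/w7.png

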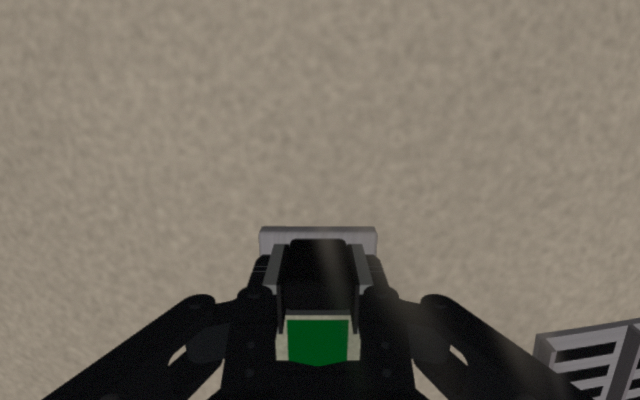

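View pics/t7z.png

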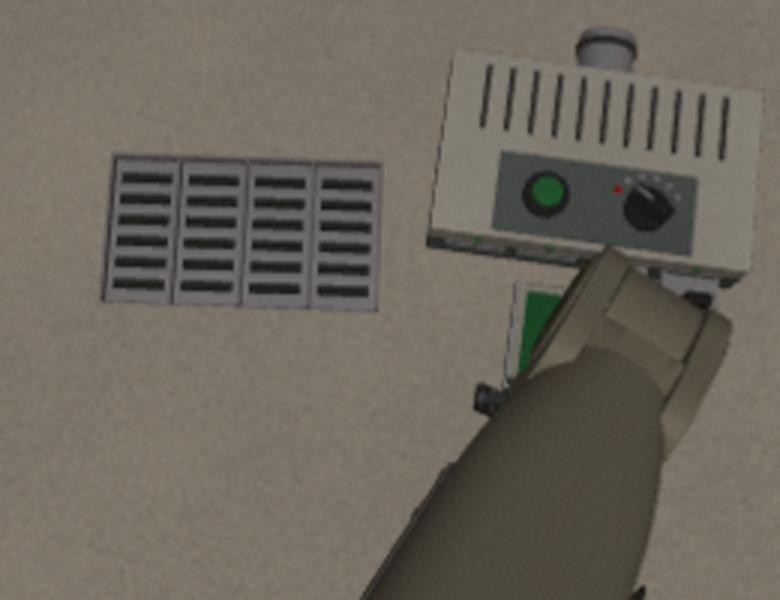

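The carrier is out, green and level. The rack's corners have shifted from px (224..314) to (237..327), so it was knocked. I'll re-measure it.

```bash
cat >> h.py <<'E'
def rackfit(d,P4,z=.02):
    # px corners: back-left, back-right, front-right, front-left
    P=onz(d,P4,z); print('sides',[np.linalg.norm(P[i]-P[i-1]).round(4) for i in range(4)])
    yv=(P[3]-P[2]+P[0]-P[1]);a=np.arctan2(-yv[0],yv[1]); c=P.mean(0)
    print('rack',c.round(4),'yaw deg',np.degrees(a).round(2)); return c,a
def rk(c,a,x,y,z): return np.array([c[0]+np.cos(a)*x-np.sin(a)*y,c[1]+np.sin(a)*x+np.cos(a)*y,z])
def rackpoly(d,lo=(200,140),hi=(345,230)):
    # rack is bluish-grey against warm bench
    im=d['img'][lo[1]:hi[1],lo[0]:hi[0]].astype(int); m=((im[:,:,0]-im[:,:,2])<8).astype(np.uint8)*255
    m=cv2.morphologyEx(m,cv2.MORPH_CLOSE,np.ones((5,5)));m=cv2.morphologyEx(m,cv2.MORPH_OPEN,np.ones((3,3)))
    cs=cv2.findContours(m,cv2.RETR_EXTERNAL,cv2.CHAIN_APPROX_NONE)[0]; c=max(cs,key=cv2.contourArea)
    return c.reshape(-1,2)+np.array(lo)
E
python3 - <<'E'
from h import *
d=optics.grab_frame('top')
rackfit(d,np.array([[113,154],[382,163],[377,310],[102,300]])/3+[200,100])
c=rackpoly(d); P=onz(d,c,.02)[:,:2]; print(len(c),cv2.minAreaRect((P*1000).astype(np.float32)))
s,T=pose(); print(s['time_s'])
E
```

```text
sides [np.float64(0.1645), np.float64(0.2968), np.float64(0.1647), np.float64(0.2949)]
rack [0.6207 0.1562 0.02  ] yaw deg 1.63
277 ((621.4273681640625, 159.1736602783203), (166.84266662597656, 299.33038330078125), 1.8189114332199097)
11.125
```

```bash
python3 - <<'E'
from h import *
s,T=pose(); d=optics.grab_frame('wrist')
P=onz(d,[[260,228],[377,228]],.0495,T); L=(P-T[:3,3])@T[:3,:3]; print(L.round(4))
c=[.621,.158];a=np.radians(1.75)
t=rk(c,a,-.066-.008,.111,0); print(t)
plan([.46,-.10,.09],a); plan([t[0],t[1],.09],a)
E
```

```text
[[ 0.0119 -0.0287  0.0104]
 [ 0.0119  0.0291  0.0104]]
[0.54364474 0.26668838 0.        ]
xyz [-0.0202, 0.0558, -0.0301] rot [-0.0013, 0.0031, -0.106] rows>= 1.1
xyz [-0.0759, 0.4278, -0.0303] rot [-0.0013, 0.0031, -0.106] rows>= 7.0
```

Request:
play_rows --increments '[{"xyz":[0,0,-0.03],"rotation":[0,0,0],"hand":0},{"xyz":[0,0.03,-0.03],"rotation":[0,0,-0.02],"hand":0},{"xyz":[0,0.075,-0.03],"rotation":[0,0,-0.04],"hand":0},{"xyz":[0,0.12,-0.03],"rotation":[0,0,-0.06],"hand":0},{"xyz":[0,0.17,-0.03],"rotation":[0,0,-0.08],"hand":0},{"xyz":[0,0.22,-0.03],"rotation":[0,0.003,-0.1],"hand":0},{"xyz":[-0.02,0.27,-0.03],"rotation":[0,0.003,-0.106],"hand":0},{"xyz":[-0.04,0.32,-0.03],"rotation":[0,0.003,-0.106],"hand":0},{"xyz":[-0.06,0.37,-0.03],"rotation":[0,0.003,-0.106],"hand":0},{"xyz":[-0.075,0.41,-0.03],"rotation":[0,0.003,-0.106],"hand":0},{"xyz":[-0.08,0.428,-0.03],"rotation":[0,0.003,-0.106],"hand":0},{"xyz":[-0.08,0.428,-0.03],"rotation":[0,0.003,-0.106],"hand":0}]'

```text
time_s: 12.68
tool_pos: [0.5478, 0.2675, 0.0891]
tool_rot: [0.051, -3.141, 0.003]
force: [-0.5, 0.0, -1.3]
grip_width: 0.027
```

```bash
python3 - <<'E'
from h import *
s,T=pose();print(s['time_s'],s['tool_pos'],s['force'],s['grip_width'])
d=save('wrist','w8')
P=onz(d,[[260,228],[377,228]],T[2,3]-.0101,T); 
D=save('top','t8')
a=cv2.imread('pics/t8.png'); cv2.imwrite('pics/t8z.png',cv2.resize(a[120:240,200:360],None,fx=5,fy=5,interpolation=cv2.INTER_CUBIC))
c=[.621,.158];a=np.radians(1.75)
t=rk(c,a,-.069,.111,0); plan([t[0],t[1],.027],a)
E
```

```text
12.675 [0.54775766 0.26753237 0.08906839] [-0.50251579  0.03205911 -1.27930746] 0.027008859242227245
xyz [-0.0017, 0.0011, 0.0622] rot [-0.0023, -0.0014, -0.0003] rows>= 1.0
```

View pics/w8.png

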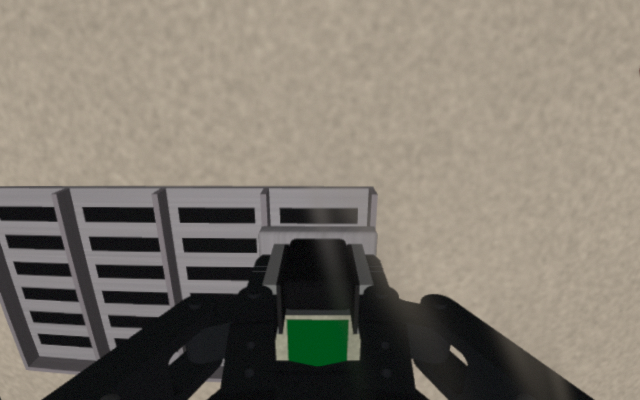

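View pics/t8z.png

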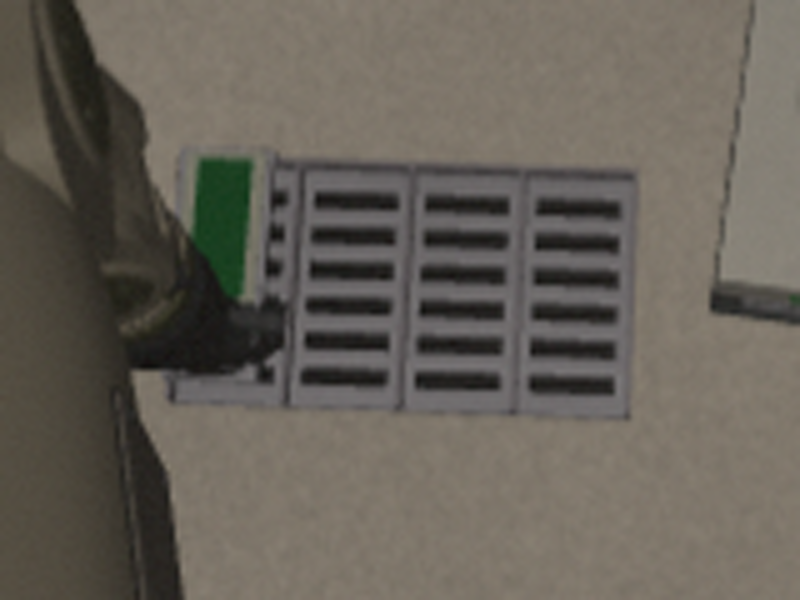

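```bash
python3 - <<'E'
from h import *
s,T=pose(); d=optics.grab_frame('wrist')
a=cv2.imread('pics/w8.png'); cv2.imwrite('pics/w8z.png',cv2.resize(a[175:255,150:390],None,fx=3.3,fy=5,interpolation=cv2.INTER_CUBIC))
def loc(u,z): P=onz(d,u,z,T); return ((P-T[:3,3])@T[:3,:3]).round(4)
print(loc([[160,188],[266,188],[374,188]],.02), loc([[160,188],[374,188]],.006))
E
```

```text
[[ 0.0152 -0.1057  0.0695]
 [ 0.0152 -0.0343  0.0693]
 [ 0.0152  0.0368  0.0691]] [[ 0.0111 -0.1127  0.0835]
 [ 0.0111  0.0392  0.0831]]
```

View pics/w8z.png

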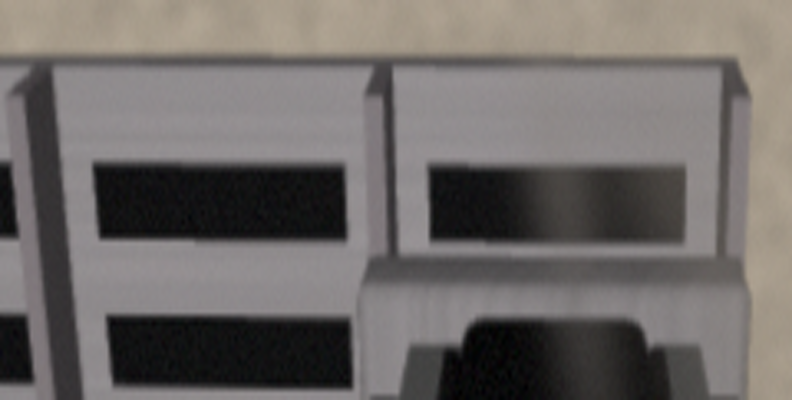

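Request:
play_rows --increments '[{"xyz":[0,0.001,0.02],"rotation":[-0.002,-0.001,0],"hand":0},{"xyz":[0,0.001,0.04],"rotation":[-0.002,-0.001,0],"hand":0},{"xyz":[0,0.001,0.055],"rotation":[-0.002,-0.001,0],"hand":0},{"xyz":[0,0.001,0.061],"rotation":[-0.002,-0.001,0],"hand":0},{"xyz":[0,0.001,0.062],"rotation":[-0.002,-0.001,0],"hand":0},{"xyz":[0,0.001,0.062],"rotation":[-0.002,-0.001,0],"hand":0}]'

```text
time_s: 13.58
tool_pos: [0.5474, 0.2664, 0.028]
tool_rot: [-0.046, 3.14, 0.0]
force: [1.0, -0.1, -2.6]
grip_width: 0.027
```

Request:
play_rows --increments '[{"xyz":[0,0.001,0.001],"rotation":[0,0,0],"hand":0},{"xyz":[0,0.001,0.0015],"rotation":[0,0,0],"hand":0},{"xyz":[0,0.001,0.002],"rotation":[0,0,0],"hand":0}]'

```text
time_s: 13.95
tool_pos: [0.5475, 0.2676, 0.0262]
tool_rot: [-0.047, 3.14, 0.0]
force: [-1.4, 0.4, -0.4]
grip_width: 0.027
```

```bash
python3 - <<'E'
from h import *
s,T=pose();print(s['time_s'],s['tool_pos'],s['force'],s['grip_width'])
d=save('wrist','w9')
E
```

```text
13.95 [0.54749657 0.26755947 0.02618172] [-1.40112139  0.3909819  -0.37050018] 0.02698715283132125
```

View pics/w9.png

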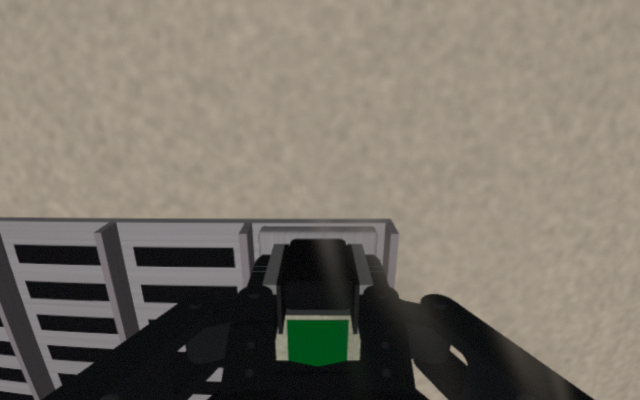

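Carrier edges at cols 260–377 sit centred between the walls (250, 388). Release and lift.

Request:
play_rows --increments '[{"xyz":[0,0,0],"rotation":[0,0,0],"hand":0.5},{"xyz":[0,0,0],"rotation":[0,0,0],"hand":0.5},{"xyz":[0,0,0],"rotation":[0,0,0],"hand":0.5},{"xyz":[0,0,-0.04],"rotation":[0,0,0],"hand":0.55},{"xyz":[0,0,-0.09],"rotation":[0,0,0],"hand":0.55},{"xyz":[0,0,-0.14],"rotation":[0,0,0],"hand":0.55},{"xyz":[0,0,-0.14],"rotation":[0,0,0],"hand":0.55}]'

```text
time_s: 14.88
tool_pos: [0.5503, 0.2685, 0.1714]
tool_rot: [-0.047, 3.131, 0.005]
force: [0.1, -0.6, -0.4]
grip_width: 0.0468
```

```bash
python3 - <<'E'
from h import *
s,T=pose();print(s['time_s'],s['tool_pos'],s['force'],s['grip_width'])
d=save('wrist','w10')
print('front'); 
for e in (-.042,-.033): print(d2w(e+.009,-.038,0))
plan([.572,-.2405,.16],DY);plan([.5,-.15,.2],DY)
E
```

```text
14.875 [0.55031306 0.26852366 0.17140497] [ 0.13915774 -0.60358054 -0.36309622] 0.04677625305079916
front
[ 0.5692437  -0.24041874  0.        ]
[ 0.57821837 -0.24109355  0.        ]
xyz [-0.0079, -0.509, 0.0078] rot [0.0021, 0.006, 0.1048] rows>= 8.1
xyz [0.0611, -0.4164, -0.0325] rot [0.0021, 0.006, 0.1048] rows>= 6.8
```

View pics/w10.png

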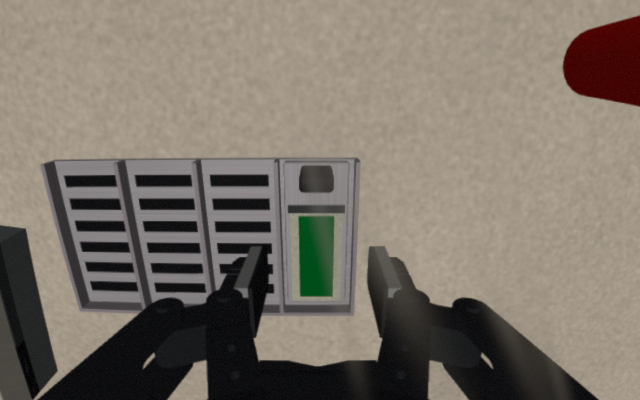

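Request:
play_rows --increments '[{"xyz":[0.03,-0.06,-0.01],"rotation":[0,0,0.02],"hand":0.55},{"xyz":[0.03,-0.12,-0.01],"rotation":[0,0,0.04],"hand":0.55},{"xyz":[0.03,-0.18,-0.01],"rotation":[0,0,0.06],"hand":0.55},{"xyz":[0.03,-0.24,-0.01],"rotation":[0.002,0.006,0.1],"hand":0.55},{"xyz":[0.02,-0.3,-0.01],"rotation":[0.002,0.006,0.105],"hand":0.55},{"xyz":[0.01,-0.36,-0.01],"rotation":[0.002,0.006,0.105],"hand":0.55},{"xyz":[0,-0.42,-0.01],"rotation":[0.002,0.006,0.105],"hand":0.55},{"xyz":[-0.005,-0.47,0],"rotation":[0.002,0.006,0.105],"hand":0.55},{"xyz":[-0.006,-0.508,0.02],"rotation":[0.002,0.006,0.105],"hand":0.55},{"xyz":[-0.006,-0.508,0.03],"rotation":[0.002,0.006,0.105],"hand":0.55},{"xyz":[-0.006,-0.508,0.03],"rotation":[0.002,0.006,0.105],"hand":0.55},{"xyz":[-0.006,-0.508,0.03],"rotation":[0.002,0.006,0.105],"hand":0.55}]'

```text
time_s: 16.42
tool_pos: [0.5701, -0.2382, 0.1378]
tool_rot: [-0.116, -3.139, -0.001]
force: [0.0, 1.4, 0.5]
grip_width: 0.0469
```

```bash
python3 - <<'E'
from h import *
s,T=pose();print(s['time_s'],s['tool_pos'],s['force'],s['grip_width'])
d=save('wrist','w11')
a=cv2.imread('pics/w11.png'); cv2.imwrite('pics/w11z.png',cv2.resize(a[170:250,220:420],None,fx=4,fy=5,interpolation=cv2.INTER_CUBIC))
plan([.570,-.240,.060],DY)
E
```

```text
16.425 [ 0.57009911 -0.23821203  0.13781877] [0.01191379 1.35609436 0.45406728] 0.04690088063086974
xyz [0.0003, -0.0017, 0.0783] rot [0.0001, 0.0003, 0.0014] rows>= 1.3
```

View pics/w11.png

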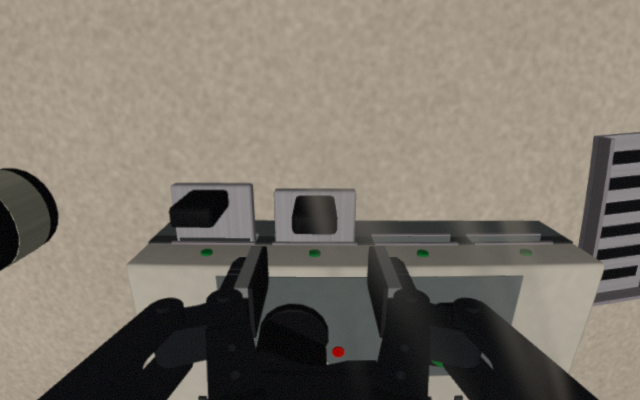

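View pics/w11z.png

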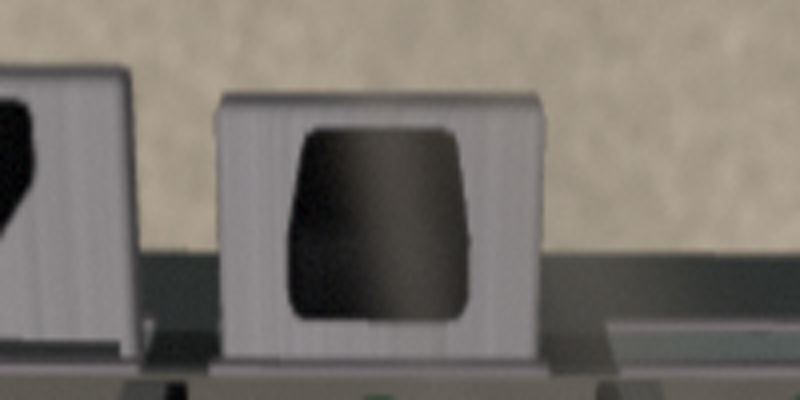

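```bash
python3 - <<'E'
from h import *
s,T=pose(); d=optics.grab_frame('wrist')
P=onz(d,[[275.5,190],[355,190]],.05,T); print(P,((P-T[:3,3])@T[:3,:3]).round(4))
T5=T.copy();T5[:3,3]=[.57506,-.16564,.14128]; print(onz(d,[[281,185],[360,185]],.05,T5))
E
```

```text
[[ 0.56015818 -0.26812029  0.05      ]
 [ 0.56438726 -0.21118378  0.05      ]] [[ 0.008  -0.0305  0.0883]
 [ 0.008   0.0266  0.0883]]
[[ 0.56223743 -0.19151148  0.05      ]
 [ 0.56647187 -0.13446338  0.05      ]]
```

Request:
play_rows --increments '[{"xyz":[-0.001,-0.002,0.04],"rotation":[0,0,0.001],"hand":0.55},{"xyz":[-0.001,-0.002,0.078],"rotation":[0,0,0.001],"hand":0.55},{"xyz":[-0.001,-0.002,0.078],"rotation":[0,0,0.001],"hand":0.55},{"xyz":[-0.001,-0.002,0.078],"rotation":[0,0,0.001],"hand":0.38},{"xyz":[-0.001,-0.002,0.078],"rotation":[0,0,0.001],"hand":0.38},{"xyz":[-0.001,-0.002,0.078],"rotation":[0,0,0.001],"hand":0.38}]'

```text
time_s: 17.27
tool_pos: [0.5725, -0.241, 0.0622]
tool_rot: [0.117, 3.136, -0.002]
force: [-0.1, -0.0, -0.3]
grip_width: 0.032
```

```bash
python3 - <<'E'
from h import *
s,T=pose();print(s['time_s'],s['tool_pos'],s['force'],np.degrees(np.arctan2(-T[1,0],-T[0,0])),T[:3,2])
d=save('wrist','w12')
a=cv2.imread('pics/w12.png'); cv2.imwrite('pics/w12z.png',cv2.resize(a[210:340,220:420],None,fx=4,fy=4,interpolation=cv2.INTER_CUBIC))
E
```

```text
17.275 [ 0.57248172 -0.2410272   0.06220525] [-0.14203949 -0.01698131 -0.2710138 ] -4.270222151644432 [ 0.00321854 -0.00167579 -0.99999342]
```

View pics/w12z.png

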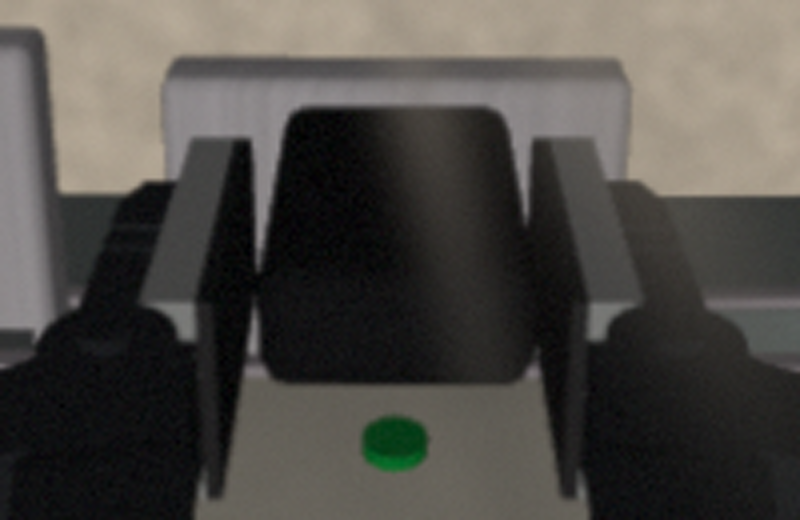

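Request:
play_rows --increments '[{"xyz":[0.001,0.0008,0.002],"rotation":[-0.001,0.003,0],"hand":0.345},{"xyz":[0.001,0.0008,0.002],"rotation":[-0.001,0.003,0],"hand":0.345},{"xyz":[0.001,0.0008,0.002],"rotation":[-0.001,0.003,0],"hand":0.345},{"xyz":[0.001,0.0008,0.002],"rotation":[-0.001,0.003,0],"hand":0.33}]'

```text
time_s: 17.82
tool_pos: [0.5712, -0.2402, 0.0598]
tool_rot: [-0.117, -3.139, 0.0]
force: [-0.2, -0.4, 0.1]
grip_width: 0.0281
```

Request:
play_rows --increments '[{"xyz":[0,0,0],"rotation":[0,0,0],"hand":0.32},{"xyz":[0,0,0],"rotation":[0,0,0],"hand":0.31}]'

```text
time_s: 18.08
tool_pos: [0.5712, -0.2402, 0.0599]
tool_rot: [-0.117, -3.139, 0.001]
force: [0.1, -0.2, 2.0]
grip_width: 0.0277
```

Request:
play_rows --increments '[{"xyz":[0,0,0],"rotation":[0,0,0],"hand":0},{"xyz":[0,0,0],"rotation":[0,0,0],"hand":0},{"xyz":[0,0,0],"rotation":[0,0,0],"hand":0},{"xyz":[0.005,0,0],"rotation":[0,0,0],"hand":0},{"xyz":[0.01,0,0],"rotation":[0,0,0],"hand":0}]'

```text
time_s: 18.7
tool_pos: [0.5613, -0.2395, 0.0599]
tool_rot: [0.117, 3.139, -0.001]
force: [0.7, -0.3, 1.1]
grip_width: 0.0273
```

Request:
play_rows --increments '[{"xyz":[0.01,0,0],"rotation":[0,0,0],"hand":0},{"xyz":[0.02,0,0],"rotation":[0,0,0],"hand":0},{"xyz":[0.03,0,0],"rotation":[0,0,0],"hand":0}]'

```text
time_s: 19.08
tool_pos: [0.5304, -0.2371, 0.0599]
tool_rot: [0.117, 3.139, -0.001]
force: [0.7, 0.6, -0.4]
grip_width: 0.0271
```

Request:
play_rows --increments '[{"xyz":[0.012,0,0],"rotation":[0,0,0],"hand":0},{"xyz":[0.025,0,0],"rotation":[0,0,0],"hand":0},{"xyz":[0.04,0,0],"rotation":[0,0,0],"hand":0},{"xyz":[0.055,0,0],"rotation":[0,0,0],"hand":0},{"xyz":[0.07,0,0],"rotation":[0,0,0],"hand":0},{"xyz":[0.085,0,0],"rotation":[0,0,0],"hand":0},{"xyz":[0.1,0,0],"rotation":[0,0,0],"hand":0},{"xyz":[0.1,0,0],"rotation":[0,0,0],"hand":0}]'

```text
time_s: 20.08
tool_pos: [0.4291, -0.2292, 0.0597]
tool_rot: [-0.119, -3.138, -0.001]
force: [0.3, -0.2, -1.8]
grip_width: 0.027
```

```bash
python3 - <<'E'
from h import *
s,T=pose();print(s['time_s'],s['tool_pos'],s['force'],s['grip_width'])
d=save('wrist','w13'); D=save('top','t13')
a=cv2.imread('pics/t13.png'); cv2.imwrite('pics/t13z.png',cv2.resize(a[100:300,200:460],None,fx=3,fy=3,interpolation=cv2.INTER_CUBIC))
P=onz(d,[[260,228],[377,228]],T[2,3]-.01,T); print(((P-T[:3,3])@T[:3,:3]).round(4))
E
```

```text
20.075 [ 0.42910929 -0.22915511  0.05968114] [ 0.34087305 -0.1658744  -1.79244112] 0.026994680172952635
[[ 0.0121 -0.0286  0.01  ]
 [ 0.0121  0.0291  0.01  ]]
```

View pics/w13.png

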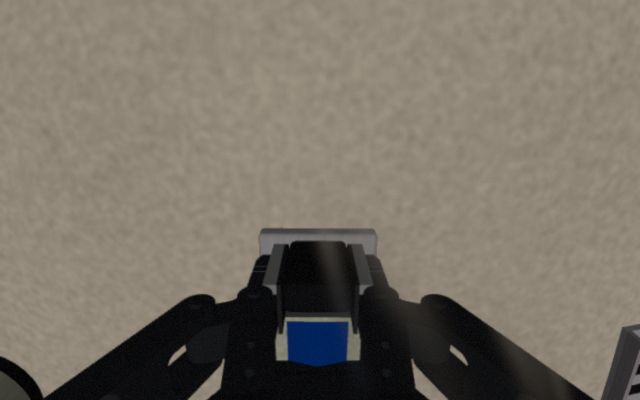

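View pics/t13z.png

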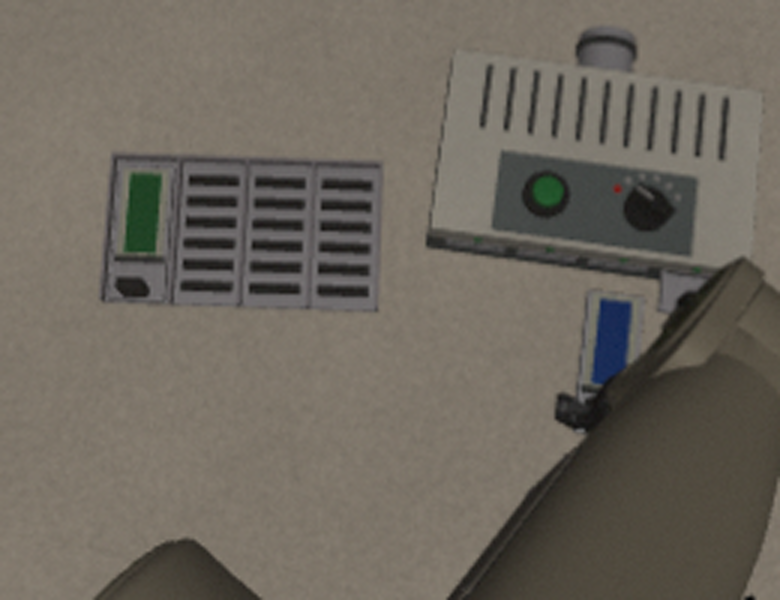

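```bash
python3 - <<'E'
from h import *
plan([.5498,.1936,.089],np.radians(1.75))
E
```

```text
xyz [-0.0869, 0.4312, -0.0292] rot [-0.0007, 0.0007, -0.1056] rows>= 7.1
```

Request:
play_rows --increments '[{"xyz":[0,0,-0.03],"rotation":[0,0,0],"hand":0},{"xyz":[0,0.03,-0.03],"rotation":[0,0,-0.02],"hand":0},{"xyz":[0,0.075,-0.03],"rotation":[0,0,-0.04],"hand":0},{"xyz":[0,0.12,-0.03],"rotation":[0,0,-0.06],"hand":0},{"xyz":[0,0.17,-0.03],"rotation":[0,0,-0.08],"hand":0},{"xyz":[0,0.22,-0.03],"rotation":[0,0,-0.1],"hand":0},{"xyz":[-0.02,0.27,-0.03],"rotation":[0,0.001,-0.106],"hand":0},{"xyz":[-0.04,0.32,-0.03],"rotation":[0,0.001,-0.106],"hand":0},{"xyz":[-0.06,0.37,-0.03],"rotation":[0,0.001,-0.106],"hand":0},{"xyz":[-0.08,0.41,-0.03],"rotation":[0,0.001,-0.106],"hand":0},{"xyz":[-0.087,0.431,-0.03],"rotation":[0,0.001,-0.106],"hand":0},{"xyz":[-0.087,0.431,-0.03],"rotation":[0,0.001,-0.106],"hand":0}]'

```text
time_s: 21.68
tool_pos: [0.5508, 0.1953, 0.0894]
tool_rot: [-0.053, 3.141, -0.0]
force: [-0.4, 0.7, -2.0]
grip_width: 0.0273
```

```bash
python3 - <<'E'
from h import *
s,T=pose();print(s['time_s'],s['tool_pos'],s['force'],s['grip_width'])
plan([.5488,.1936,.028],np.radians(1.75))
d=save('wrist','w14')
E
```

```text
21.675 [0.55083905 0.19526955 0.08942971] [-0.39676863  0.7215817  -2.03793777] 0.02726369847719364
xyz [0.0021, -0.0016, 0.0614] rot [-0.0003, 0.0002, 0.0033] rows>= 1.0
```

View pics/w14.png

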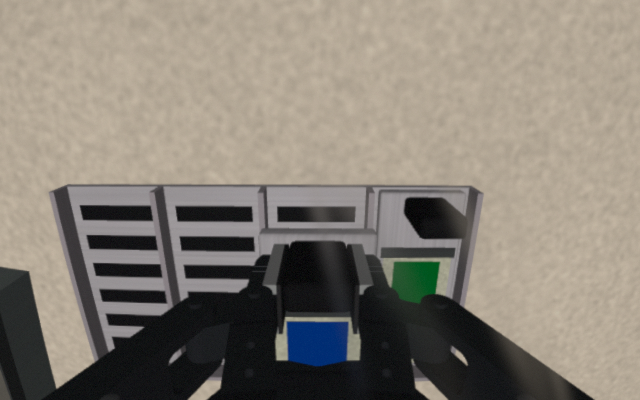

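Request:
play_rows --increments '[{"xyz":[0.001,0,0.02],"rotation":[0,0,0.003],"hand":0},{"xyz":[0.001,0,0.04],"rotation":[0,0,0.003],"hand":0},{"xyz":[0.001,0,0.055],"rotation":[0,0,0.003],"hand":0},{"xyz":[0.001,0,0.061],"rotation":[0,0,0.003],"hand":0},{"xyz":[0.001,0,0.0625],"rotation":[0,0,0.003],"hand":0},{"xyz":[0.001,0,0.063],"rotation":[0,0,0.003],"hand":0},{"xyz":[0.001,0,0.063],"rotation":[0,0,0.003],"hand":0}]'

```text
time_s: 22.6
tool_pos: [0.5495, 0.1941, 0.027]
tool_rot: [-0.047, 3.141, -0.001]
force: [-1.1, -0.5, -2.8]
grip_width: 0.027
```

```bash
python3 - <<'E'
from h import *
s,T=pose();print(s['time_s'],s['tool_pos'],s['force'],s['grip_width'])
d=save('wrist','w15')
E
```

```text
22.6 [0.54949993 0.1941236  0.02698673] [-1.1201931  -0.53258162 -2.76015918] 0.02700249946094929
```

View pics/w15.png

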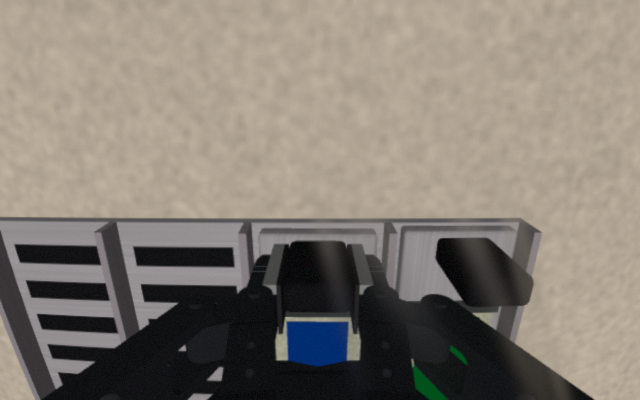

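Request:
play_rows --increments '[{"xyz":[0,0,0.001],"rotation":[0,0,0],"hand":0},{"xyz":[0,0,0.001],"rotation":[0,0,0],"hand":0.48},{"xyz":[0,0,0.001],"rotation":[0,0,0],"hand":0.48},{"xyz":[0,0,0.001],"rotation":[0,0,0],"hand":0.48},{"xyz":[0,0,-0.04],"rotation":[0,0,0],"hand":0.5},{"xyz":[0,0,-0.09],"rotation":[0,0,0],"hand":0.55},{"xyz":[0,0,-0.14],"rotation":[0,0,0],"hand":0.55},{"xyz":[0,0,-0.14],"rotation":[0,0,0],"hand":0.55}]'

```text
time_s: 23.65
tool_pos: [0.5525, 0.1949, 0.172]
tool_rot: [-0.047, 3.132, 0.002]
force: [1.0, -0.2, -0.2]
grip_width: 0.047
```

```bash
python3 - <<'E'
from h import *
s,T=pose();print(s['time_s'],s['tool_pos'],s['force'],s['grip_width'])
d=save('wrist','w16')
plan([.561,-.3155,.14],DY)
E
```

```text
23.65 [0.55246539 0.1949406  0.17199394] [ 0.96824255 -0.23557075 -0.19175134] 0.047044382833879766
xyz [0.0054, -0.5102, 0.0293] rot [0.0004, 0.0053, 0.1048] rows>= 8.2
```

View pics/w16.png

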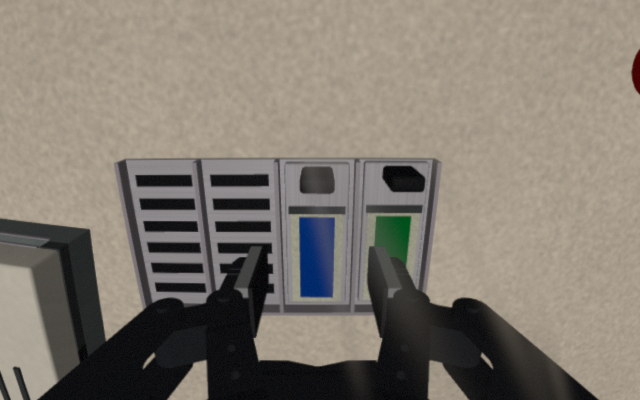

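```bash
python3 - <<'E'
from h import *
d=optics.grab_frame('top'); print(onz(d,[[497,201],[511,242]],.09))
E
```

```text
[[ 0.56959226 -0.51287442  0.09      ]
 [ 0.44751468 -0.55119074  0.09      ]]
```

Request:
play_rows --increments '[{"xyz":[0.03,-0.06,-0.01],"rotation":[0,0,0.02],"hand":0.55},{"xyz":[0.03,-0.12,-0.01],"rotation":[0,0,0.04],"hand":0.55},{"xyz":[0.03,-0.18,-0.01],"rotation":[0,0,0.06],"hand":0.55},{"xyz":[0.03,-0.24,-0.01],"rotation":[0,0.005,0.1],"hand":0.55},{"xyz":[0.03,-0.3,-0.01],"rotation":[0,0.005,0.105],"hand":0.55},{"xyz":[0.02,-0.36,-0.01],"rotation":[0,0.005,0.105],"hand":0.55},{"xyz":[0.01,-0.42,-0.01],"rotation":[0,0.005,0.105],"hand":0.55},{"xyz":[0.006,-0.47,0],"rotation":[0,0.005,0.105],"hand":0.55},{"xyz":[0.006,-0.51,0.02],"rotation":[0,0.005,0.105],"hand":0.55},{"xyz":[0.006,-0.51,0.03],"rotation":[0,0.005,0.105],"hand":0.55},{"xyz":[0.006,-0.51,0.03],"rotation":[0,0.005,0.105],"hand":0.55},{"xyz":[0.006,-0.51,0.03],"rotation":[0,0.005,0.105],"hand":0.55}]'

```text
time_s: 25.25
tool_pos: [0.5589, -0.3143, 0.1376]
tool_rot: [-0.116, -3.136, -0.0]
force: [-0.3, 0.9, 0.7]
grip_width: 0.0471
```

```bash
python3 - <<'E'
from h import *
s,T=pose();print(s['time_s'],s['tool_pos'],s['force'],s['grip_width'])
d=save('wrist','w17')
a=cv2.imread('pics/w17.png'); cv2.imwrite('pics/w17z.png',cv2.resize(a[160:250,220:420],None,fx=4,fy=5,interpolation=cv2.INTER_CUBIC))
plan([.561,-.316,.060],DY)
E
```

```text
25.25 [ 0.55891078 -0.31429688  0.13764613] [-0.25530875  0.90026445  0.71790532] 0.04709686085634319
xyz [-0.0021, -0.0014, 0.0782] rot [-0.0006, -0.0029, 0.0014] rows>= 1.3
```

View pics/w17.png

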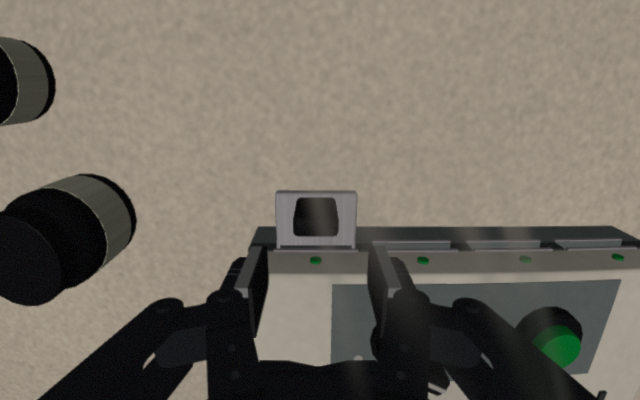

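View pics/w17z.png

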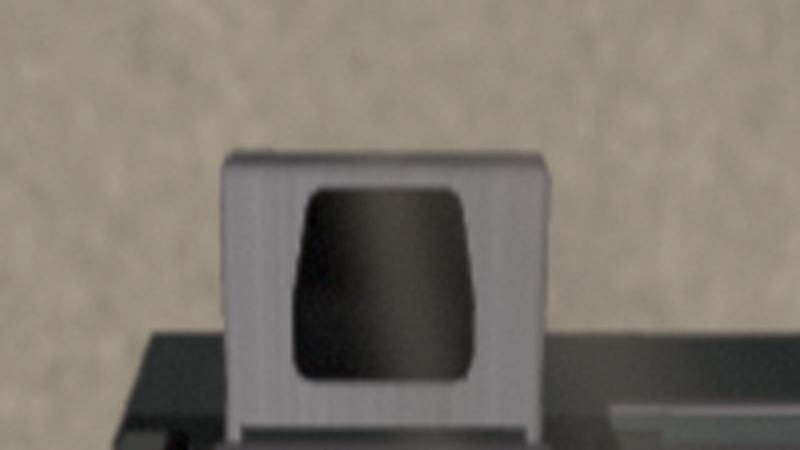

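Request:
play_rows --increments '[{"xyz":[-0.001,-0.001,0.04],"rotation":[0,0,0.001],"hand":0.55},{"xyz":[-0.001,-0.001,0.078],"rotation":[0,0,0.001],"hand":0.55},{"xyz":[-0.001,-0.001,0.078],"rotation":[0,0,0.001],"hand":0.55},{"xyz":[-0.001,-0.001,0.078],"rotation":[0,0,0.001],"hand":0.38},{"xyz":[-0.001,-0.001,0.078],"rotation":[0,0,0.001],"hand":0.38},{"xyz":[-0.001,-0.001,0.078],"rotation":[0,0,0.001],"hand":0.38}]'

```text
time_s: 26.05
tool_pos: [0.5609, -0.3161, 0.0619]
tool_rot: [-0.117, -3.139, 0.003]
force: [-0.7, 0.1, 0.4]
grip_width: 0.032
```

```bash
python3 - <<'E'
from h import *
s,T=pose();print(s['time_s'],s['tool_pos'],s['force'],np.degrees(np.arctan2(-T[1,0],-T[0,0])),T[:3,2])
d=save('wrist','w18'); plan([.561,-.3158,.060],DY)
a=cv2.imread('pics/w18.png'); cv2.imwrite('pics/w18z.png',cv2.resize(a[210:340,220:420],None,fx=4,fy=4,interpolation=cv2.INTER_CUBIC))
E
```

```text
26.05 [ 0.56087544 -0.31611714  0.06189611] [-0.67424494  0.12297229  0.3728683 ] -4.271926172209343 [-7.21015750e-04 -2.05238337e-03 -9.99997634e-01]
xyz [-0.0004, 0.0002, 0.0015] rot [-0.0017, -0.0012, 0.0004] rows>= 0.0
```

View pics/w18z.png

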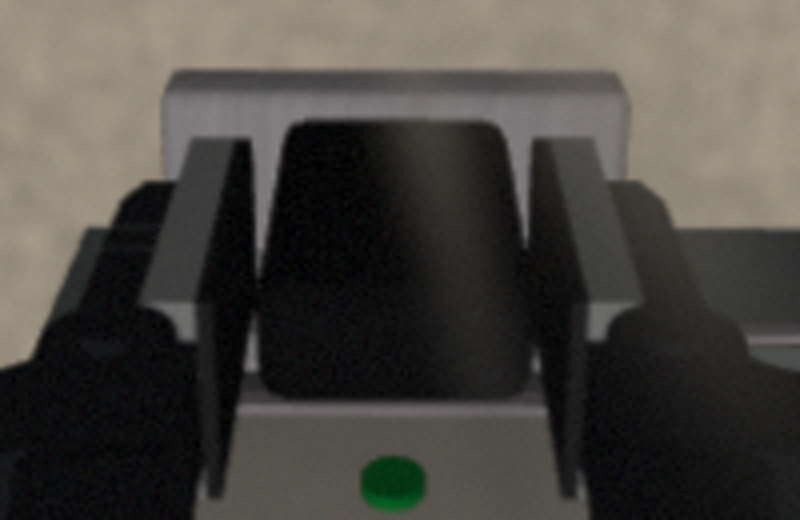

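Request:
play_rows --increments '[{"xyz":[0.001,0.0004,0.002],"rotation":[-0.001,-0.001,0],"hand":0.345},{"xyz":[0.001,0.0004,0.002],"rotation":[-0.001,-0.001,0],"hand":0.345},{"xyz":[0.001,0.0004,0.002],"rotation":[-0.001,-0.001,0],"hand":0.345},{"xyz":[0.001,0.0004,0.002],"rotation":[-0.001,-0.001,0],"hand":0.33}]'

```text
time_s: 26.6
tool_pos: [0.5596, -0.3156, 0.0594]
tool_rot: [-0.117, -3.139, 0.001]
force: [-0.7, -0.4, -1.0]
grip_width: 0.0277
```

Request:
play_rows --increments '[{"xyz":[0,0,0],"rotation":[0,0,0],"hand":0.32},{"xyz":[0,0,0],"rotation":[0,0,0],"hand":0.31}]'

```text
time_s: 26.85
tool_pos: [0.5596, -0.3156, 0.0596]
tool_rot: [-0.117, -3.139, 0.001]
force: [-1.4, -0.3, 1.4]
grip_width: 0.0274
```

Request:
play_rows --increments '[{"xyz":[0,0,0],"rotation":[0,0,0],"hand":0},{"xyz":[0,0,0],"rotation":[0,0,0],"hand":0},{"xyz":[0,0,0],"rotation":[0,0,0],"hand":0},{"xyz":[0.005,0,0],"rotation":[0,0,0],"hand":0},{"xyz":[0.01,0,0],"rotation":[0,0,0],"hand":0}]'

```text
time_s: 27.48
tool_pos: [0.5497, -0.3149, 0.0596]
tool_rot: [0.117, 3.139, -0.001]
force: [1.7, -0.0, 0.6]
grip_width: 0.0269
```

Request:
play_rows --increments '[{"xyz":[0.01,0,0],"rotation":[0,0,0],"hand":0},{"xyz":[0.02,0,0],"rotation":[0,0,0],"hand":0},{"xyz":[0.03,0,0],"rotation":[0,0,0],"hand":0}]'

```text
time_s: 27.85
tool_pos: [0.5188, -0.3125, 0.0595]
tool_rot: [0.117, 3.139, -0.001]
force: [0.5, -0.1, -1.3]
grip_width: 0.0268
```

Request:
play_rows --increments '[{"xyz":[0.012,0,0],"rotation":[0,0,0],"hand":0},{"xyz":[0.025,0,0],"rotation":[0,0,0],"hand":0},{"xyz":[0.04,0,0],"rotation":[0,0,0],"hand":0},{"xyz":[0.055,0,0],"rotation":[0,0,0],"hand":0},{"xyz":[0.07,0,0],"rotation":[0,0,0],"hand":0},{"xyz":[0.085,0,0],"rotation":[0,0,0],"hand":0},{"xyz":[0.1,0,0],"rotation":[0,0,0],"hand":0},{"xyz":[0.1,0,0],"rotation":[0,0,0],"hand":0}]'

```text
time_s: 28.85
tool_pos: [0.4175, -0.3046, 0.0593]
tool_rot: [-0.119, -3.138, -0.0]
force: [-0.1, 0.0, -2.9]
grip_width: 0.0271
```

```bash
python3 - <<'E'
from h import *
s,T=pose();print(s['time_s'],s['tool_pos'],s['force'],s['grip_width'])
d=save('wrist','w19'); D=save('top','t19')
a=cv2.imread('pics/t19.png'); cv2.imwrite('pics/t19z.png',cv2.resize(a[100:300,200:460],None,fx=3,fy=3,interpolation=cv2.INTER_CUBIC))
plan([.5518,.1205,.089],np.radians(1.75))
E
```

```text
28.85 [ 0.41753327 -0.30459491  0.05931316] [-0.06952997  0.04144037 -2.87631333] 0.027078253601743988
xyz [-0.1003, 0.4346, -0.0297] rot [-0.0011, 0.0007, -0.1057] rows>= 7.2
```

View pics/w19.png

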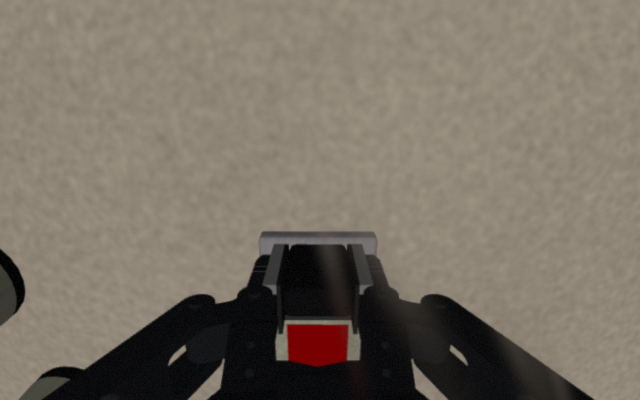

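View pics/t19z.png

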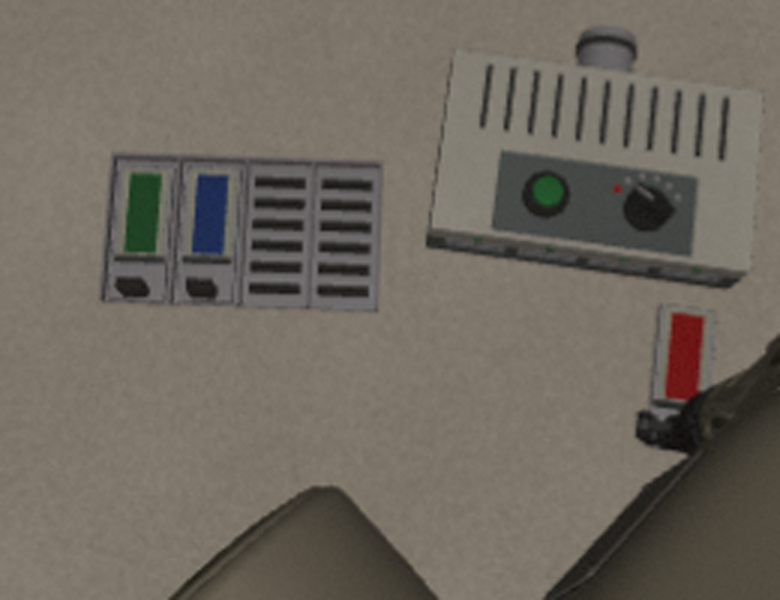

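Request:
play_rows --increments '[{"xyz":[0,0,-0.03],"rotation":[0,0,0],"hand":0},{"xyz":[0,0.03,-0.03],"rotation":[0,0,-0.02],"hand":0},{"xyz":[0,0.075,-0.03],"rotation":[0,0,-0.04],"hand":0},{"xyz":[0,0.12,-0.03],"rotation":[0,0,-0.06],"hand":0},{"xyz":[0,0.17,-0.03],"rotation":[0,0,-0.08],"hand":0},{"xyz":[0,0.22,-0.03],"rotation":[0,0,-0.1],"hand":0},{"xyz":[0,0.27,-0.03],"rotation":[0,0.001,-0.106],"hand":0},{"xyz":[-0.02,0.32,-0.03],"rotation":[0,0.001,-0.106],"hand":0},{"xyz":[-0.05,0.37,-0.03],"rotation":[0,0.001,-0.106],"hand":0},{"xyz":[-0.08,0.41,-0.03],"rotation":[0,0.001,-0.106],"hand":0},{"xyz":[-0.098,0.434,-0.03],"rotation":[0,0.001,-0.106],"hand":0},{"xyz":[-0.098,0.434,-0.03],"rotation":[0,0.001,-0.106],"hand":0}]'

```text
time_s: 30.45
tool_pos: [0.5514, 0.1223, 0.0891]
tool_rot: [-0.054, 3.14, -0.001]
force: [-0.2, 0.6, -2.3]
grip_width: 0.0275
```

```bash
python3 - <<'E'
from h import *
s,T=pose();print(s['time_s'],s['tool_pos'],s['force'],s['grip_width'])
plan([.5505,.1205,.028],np.radians(1.75))
d=save('wrist','w20')
E
```

```text
30.45 [0.5514449  0.12227994 0.08908225] [-0.19207813  0.58629459 -2.31481764] 0.027481301034254804
xyz [0.0011, -0.0017, 0.0611] rot [-0.0007, 0.0013, 0.0036] rows>= 1.0
```

View pics/w20.png

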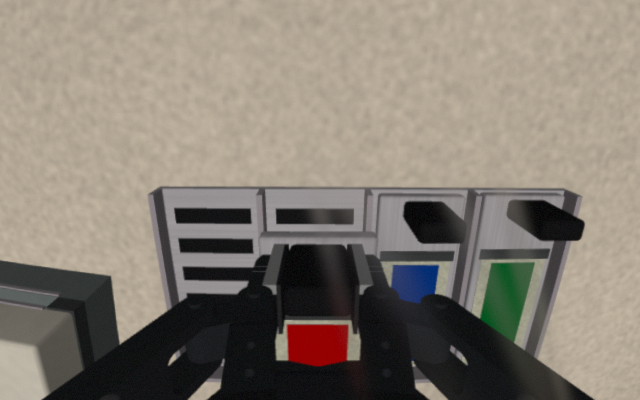

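Request:
play_rows --increments '[{"xyz":[0,0,0.02],"rotation":[0,0.001,0.003],"hand":0},{"xyz":[0,0,0.04],"rotation":[0,0.001,0.003],"hand":0},{"xyz":[0,0,0.055],"rotation":[0,0.001,0.003],"hand":0},{"xyz":[0,0,0.061],"rotation":[0,0.001,0.003],"hand":0},{"xyz":[0,0,0.0625],"rotation":[0,0.001,0.003],"hand":0},{"xyz":[0,0,0.063],"rotation":[0,0.001,0.003],"hand":0},{"xyz":[0,0,0.063],"rotation":[0,0.001,0.003],"hand":0}]'

```text
time_s: 31.38
tool_pos: [0.5505, 0.1212, 0.0265]
tool_rot: [0.047, -3.141, 0.002]
force: [0.2, 0.1, -1.7]
grip_width: 0.0272
```

```bash
python3 - <<'E'
from h import *
s,T=pose();print(s['time_s'],s['tool_pos'],s['force'],s['grip_width'])
d=save('wrist','w21')
E
```

```text
31.375 [0.55050143 0.12117139 0.02646002] [ 0.23937718  0.12713498 -1.66488572] 0.027223676865627527
```

View pics/w21.png

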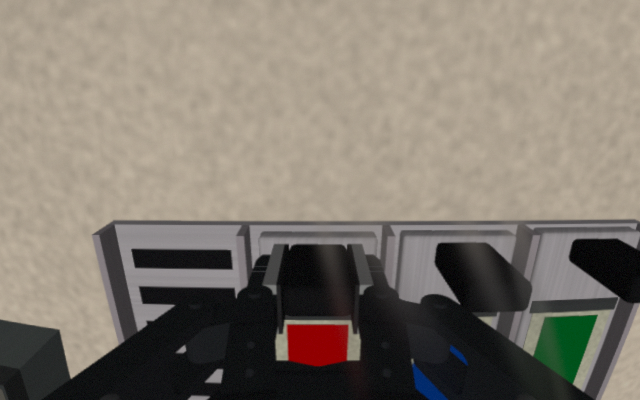

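Red is centred in its bay (260–377 between walls 250–386). Release.

Request:
play_rows --increments '[{"xyz":[0,0,0.001],"rotation":[0,0,0],"hand":0},{"xyz":[0,0,0.001],"rotation":[0,0,0],"hand":0.48},{"xyz":[0,0,0.001],"rotation":[0,0,0],"hand":0.48},{"xyz":[0,0,0.001],"rotation":[0,0,0],"hand":0.48},{"xyz":[0,0,-0.04],"rotation":[0,0,0],"hand":0.5},{"xyz":[0,0,-0.09],"rotation":[0,0,0],"hand":0.55},{"xyz":[0.02,0,-0.15],"rotation":[0,0,0],"hand":0.55},{"xyz":[0.04,0,-0.2],"rotation":[0,0,0],"hand":0.55},{"xyz":[0.04,0,-0.2],"rotation":[0,0,0],"hand":0.55}]'

```text
time_s: 32.55
tool_pos: [0.512, 0.1205, 0.2315]
tool_rot: [-0.048, 3.133, -0.001]
force: [0.3, -0.1, -0.8]
grip_width: 0.0471
```

```bash
python3 - <<'E'
from h import *
s,T=pose();print(s['time_s'],s['tool_pos'],s['force'],s['grip_width'])
d=save('wrist','w22')
plan([.63,-.26,.25],DY)
E
```

```text
32.55 [0.51203858 0.12053222 0.23151547] [ 0.31336242 -0.09034089 -0.79815758] 0.047070401044895405
xyz [-0.107, -0.3838, -0.0202] rot [-0.0006, 0.005, 0.1053] rows>= 6.4
```

View pics/w22.png

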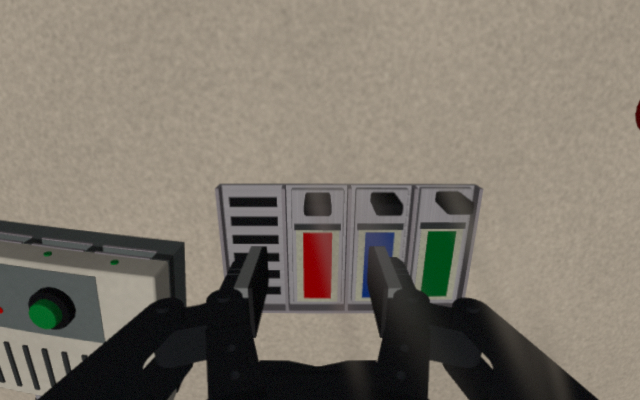

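Request:
play_rows --increments '[{"xyz":[-0.02,-0.06,-0.02],"rotation":[0,0,0.02],"hand":0.7},{"xyz":[-0.04,-0.12,-0.02],"rotation":[0,0,0.04],"hand":0.9},{"xyz":[-0.06,-0.18,-0.02],"rotation":[0,0,0.06],"hand":0.9},{"xyz":[-0.08,-0.24,-0.02],"rotation":[0,0,0.08],"hand":0.9},{"xyz":[-0.09,-0.3,-0.02],"rotation":[0,0.005,0.105],"hand":0.9},{"xyz":[-0.1,-0.36,-0.02],"rotation":[0,0.005,0.105],"hand":0.9},{"xyz":[-0.1,-0.384,-0.02],"rotation":[0,0.005,0.105],"hand":0.9},{"xyz":[-0.1,-0.384,-0.02],"rotation":[0,0.005,0.105],"hand":0.9},{"xyz":[-0.1,-0.384,-0.02],"rotation":[0,0.005,0.105],"hand":0.9}]'

```text
time_s: 33.72
tool_pos: [0.6227, -0.2598, 0.2481]
tool_rot: [-0.117, -3.137, -0.001]
force: [0.3, -0.2, 0.0]
grip_width: 0.0769
```

```bash
python3 - <<'E'
from h import *
s,T=pose();print(s['time_s'],s['tool_pos'],s['qpos'][5])
d=save('wrist','w23')
a=cv2.imread('pics/w23.png'); cv2.imwrite('pics/w23z.png',cv2.resize(a[150:260,260:390],None,fx=5.5,fy=5,interpolation=cv2.INTER_CUBIC))
E
```

```text
33.725 [ 0.62267441 -0.25977018  0.24813818] -0.43927362132104986
```

View pics/w23.png

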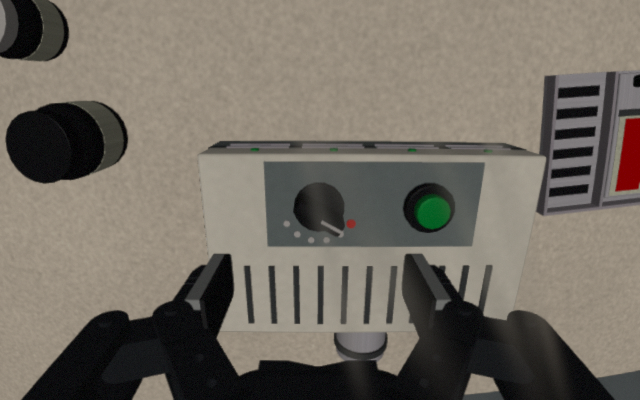

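View pics/w23z.png

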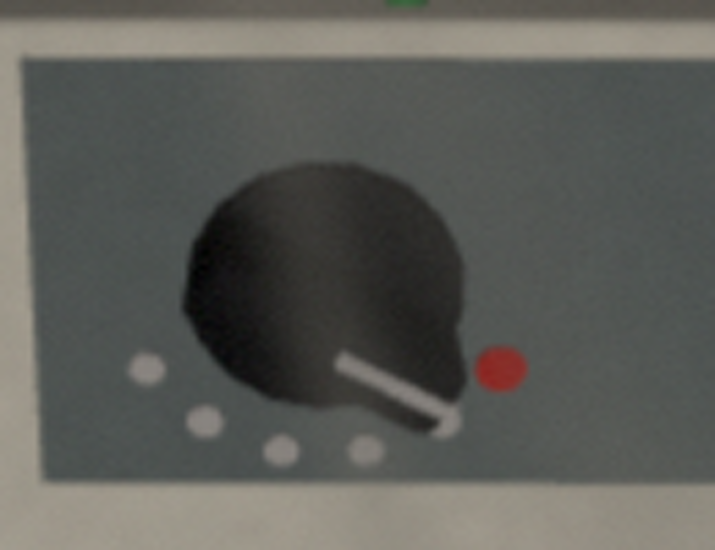

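```bash
python3 - <<'E'
from h import *
s,T=pose(); d=optics.grab_frame('wrist')
f=lambda L:np.array(L,float)/[5.5,5]+[260,150]
m=onz(d,f([[500,369],[445,422],[366,451],[281,451],[205,421],[147,369]]),.088,T)
A=np.c_[2*m[:,:2],np.ones(6)]; c=np.linalg.lstsq(A,(m[:,:2]**2).sum(1),rcond=None)[0]; print('axis',c[:2], np.degrees(np.arctan2(*(m[:,:2]-c[:2]).T[::-1])))
l=onz(d,f([[342,360],[455,412]]),.126,T); print(l,np.degrees(np.arctan2(*(l[1]-l[0])[1::-1])))
print('btn',onz(d,[[434,211]],.11,T))
plan([.652,-.2596,.16],np.radians(55.7))
E
```

```text
axis [ 0.65338676 -0.26044227] [ 56.43663548  32.71129489   7.89422518 -16.77795053 -41.06229442
 -65.17274915]
[[ 0.65366677 -0.257876    0.126     ]
 [ 0.66461108 -0.2409222   0.126     ]] 57.15625345423059
btn [[ 0.65725634 -0.15693656  0.11      ]]
xyz [-0.0291, 0.0015, 0.0892] rot [0.0005, -0.0009, -1.0454] rows>= 5.6
```

Request:
play_rows --increments '[{"xyz":[-0.01,0,0.02],"rotation":[0,0,-0.17],"hand":0.4},{"xyz":[-0.02,0.001,0.04],"rotation":[0,0,-0.34],"hand":0.4},{"xyz":[-0.029,0.001,0.06],"rotation":[0,0,-0.51],"hand":0.4},{"xyz":[-0.029,0.001,0.08],"rotation":[0,0,-0.68],"hand":0.4},{"xyz":[-0.029,0.001,0.085],"rotation":[0,0,-0.85],"hand":0.4},{"xyz":[-0.029,0.001,0.085],"rotation":[0,0,-1.02],"hand":0.4},{"xyz":[-0.029,0.001,0.085],"rotation":[0,0,-1.05],"hand":0.4},{"xyz":[-0.029,0.001,0.085],"rotation":[0,0,-1.05],"hand":0.4},{"xyz":[-0.029,0.001,0.085],"rotation":[0,0,-1.05],"hand":0.4}]'

```text
time_s: 34.95
tool_pos: [0.6521, -0.2598, 0.1646]
tool_rot: [1.472, -2.775, -0.0]
force: [-0.2, -0.3, -0.2]
grip_width: 0.0343
```

```bash
python3 - <<'E'
from h import *
s,T=pose();print(s['time_s'],s['tool_pos'],s['qpos'])
plan([.652,-.2595,.103],np.radians(55.7))
d=save('wrist','w24')
E
```

```text
34.95 [ 0.65206817 -0.25980673  0.16458352] [-4.93218171e-01  5.89971113e-01  3.12331446e-01  1.29351688e+00
 -3.70505186e-04 -1.46884675e+00]
xyz [-0.0002, 0.0002, 0.0616] rot [0.0003, -0.0004, 0.0035] rows>= 1.0
```

View pics/w24.png

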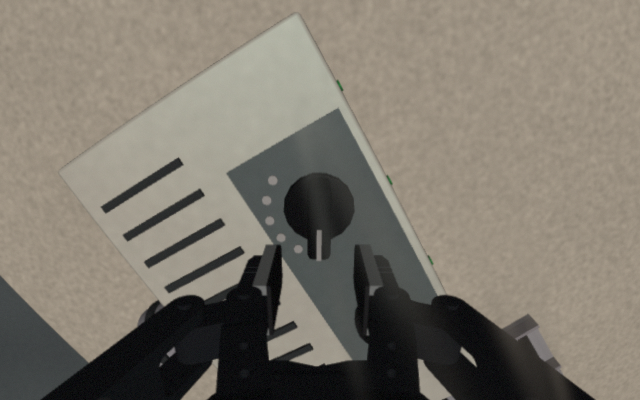

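Aligned: white line at col 319, vertical in the picture and centred between the jaws. Descend and grip.

Request:
play_rows --increments '[{"xyz":[0,0,0.03],"rotation":[0,0,0.003],"hand":0.4},{"xyz":[0,0,0.061],"rotation":[0,0,0.003],"hand":0.4},{"xyz":[0,0,0.061],"rotation":[0,0,0.003],"hand":0.4},{"xyz":[0,0,0.061],"rotation":[0,0,0.003],"hand":0.2},{"xyz":[0,0,0.061],"rotation":[0,0,0.003],"hand":0.2},{"xyz":[0,0,0.061],"rotation":[0,0,0.003],"hand":0.1},{"xyz":[0,0,0.061],"rotation":[0,0,0.003],"hand":0},{"xyz":[0,0,0.061],"rotation":[0,0,0.003],"hand":0}]'

```text
time_s: 36.0
tool_pos: [0.6515, -0.2596, 0.1055]
tool_rot: [1.468, -2.777, -0.0]
force: [-4.8, 2.4, 5.2]
grip_width: 0.013
```

```bash
python3 - <<'E'
from h import *
s,T=pose();print(s['time_s'],s['tool_pos'],s['force'],s['ft_torque'],s['grip_width'],np.degrees(np.arctan2(-T[1,0],-T[0,0])))
E
```

```text
36.0 [ 0.65153442 -0.25956495  0.10547394] [-4.83154968  2.35996608  5.22555265] [ 0.48156033  0.89562734 -0.05895744] 0.012953963022273743 55.72982194424572
```

Request:
play_rows --increments '[{"xyz":[0,0,0],"rotation":[0,0,0.13],"hand":0},{"xyz":[0,0,0],"rotation":[0,0,0.26],"hand":0},{"xyz":[0,0,0],"rotation":[0,0,0.39],"hand":0},{"xyz":[0,0,0],"rotation":[0,0,0.52],"hand":0},{"xyz":[0,0,0],"rotation":[0,0,0.65],"hand":0},{"xyz":[0,0,0],"rotation":[0,0,0.78],"hand":0},{"xyz":[0,0,0],"rotation":[0,0,0.91],"hand":0},{"xyz":[0,0,0],"rotation":[0,0,1.04],"hand":0},{"xyz":[0,0,0],"rotation":[0,0,1.15],"hand":0},{"xyz":[0,0,0],"rotation":[0,0,1.257],"hand":0},{"xyz":[0,0,0],"rotation":[0,0,1.257],"hand":0},{"xyz":[0,0,0],"rotation":[0,0,1.257],"hand":0}]'

```text
time_s: 37.5
tool_pos: [0.6519, -0.2611, 0.1055]
tool_rot: [0.443, 3.11, -0.004]
force: [1.5, -5.4, -6.6]
grip_width: 0.0129
```

```bash
python3 - <<'E'
from h import *
s,T=pose();print(s['time_s'],s['tool_pos'],s['force'],s['ft_torque'],s['grip_width'],np.degrees(np.arctan2(-T[1,0],-T[0,0])))
E
```

```text
37.5 [ 0.65189696 -0.26108479  0.1055393 ] [ 1.46580267 -5.43725661 -6.64596924] [-1.15755548 -0.24046237 -0.08552049] 0.012900321020259372 -16.219211006024366
```

Release, rise and look.

Request:
play_rows --increments '[{"xyz":[0,0,0],"rotation":[0,0,0],"hand":0.4},{"xyz":[0,0,0],"rotation":[0,0,0],"hand":0.4},{"xyz":[0,0,0],"rotation":[0,0,0],"hand":0.4},{"xyz":[0,0,-0.05],"rotation":[0,0,0],"hand":0.4},{"xyz":[0.015,0,-0.1],"rotation":[0,0,-0.1],"hand":0.8},{"xyz":[0.03,0,-0.14],"rotation":[0,0,-0.208],"hand":0.8},{"xyz":[0.03,0,-0.14],"rotation":[0,0,-0.208],"hand":0.8},{"xyz":[0.03,0,-0.14],"rotation":[0,0,-0.208],"hand":0.8}]'

```text
time_s: 38.5
tool_pos: [0.6231, -0.2522, 0.2455]
tool_rot: [0.118, 3.139, -0.004]
force: [-0.5, 0.2, 0.2]
grip_width: 0.0685
```

```bash
python3 - <<'E'
from h import *
s,T=pose();print(s['time_s'],s['tool_pos'])
d=save('wrist','w25')
a=cv2.imread('pics/w25.png'); cv2.imwrite('pics/w25z.png',cv2.resize(a[150:260,260:390],None,fx=5.5,fy=5,interpolation=cv2.INTER_CUBIC))
plan([.657,-.158,.16],DY)
E
```

```text
38.5 [ 0.62313375 -0.2521633   0.24545945]
xyz [-0.0271, 0.0965, 0.0842] rot [-0.0017, -0.0009, -0.0003] rows>= 2.1
```

View pics/w25z.png

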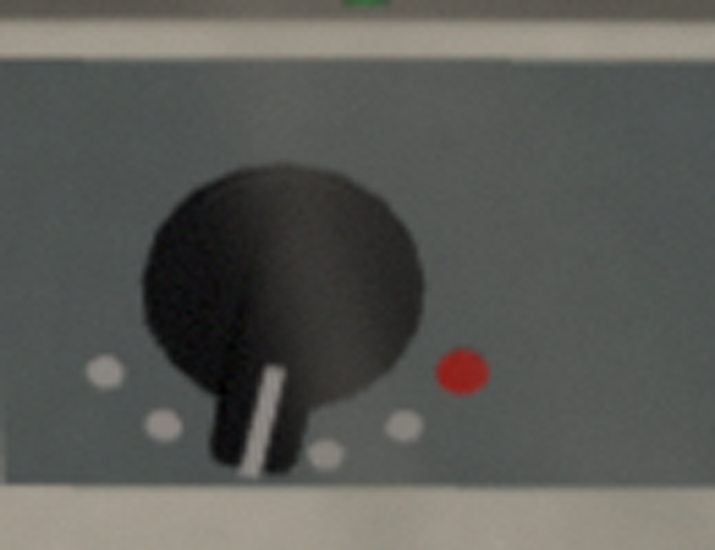

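Request:
play_rows --increments '[{"xyz":[-0.01,0.03,0.02],"rotation":[0,0,0],"hand":0},{"xyz":[-0.027,0.08,0.04],"rotation":[-0.002,-0.001,0],"hand":0},{"xyz":[-0.027,0.0965,0.08],"rotation":[-0.002,-0.001,0],"hand":0},{"xyz":[-0.027,0.0965,0.11],"rotation":[-0.002,-0.001,0],"hand":0},{"xyz":[-0.027,0.0965,0.125],"rotation":[-0.002,-0.001,0],"hand":0},{"xyz":[-0.027,0.0965,0.125],"rotation":[-0.002,-0.001,0],"hand":0},{"xyz":[-0.027,0.0965,0.125],"rotation":[-0.002,-0.001,0],"hand":0}]'

```text
time_s: 39.42
tool_pos: [0.6575, -0.1587, 0.1202]
tool_rot: [0.119, 3.138, -0.0]
force: [-0.1, -0.6, 0.8]
grip_width: 0.0005
```

```bash
python3 - <<'E'
from h import *
s,T=pose();print(s['time_s'],s['tool_pos'],s['force'],s['grip_width'])
d=save('wrist','w26')
plan([.657,-.158,.104],DY)
E
```

```text
39.425 [ 0.65754394 -0.15872137  0.12023745] [-0.11662796 -0.57267688  0.8112138 ] 0.0005140552087973792
xyz [0.0009, 0.0007, 0.0167] rot [-0.0003, 0.0025, -0.0009] rows>= 0.3
```

View pics/w26.png

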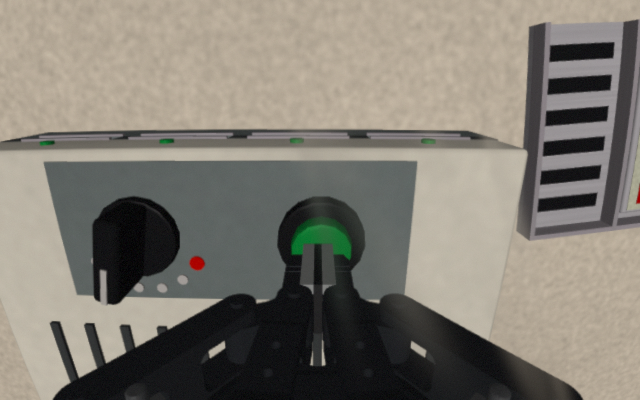

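Fingertips (318,245) are over the green cap. Press in steps.

Request:
play_rows --increments '[{"xyz":[0,0,0.008],"rotation":[0,0,0],"hand":0},{"xyz":[0,0,0.012],"rotation":[0,0,0],"hand":0},{"xyz":[0,0,0.014],"rotation":[0,0,0],"hand":0},{"xyz":[0,0,0.015],"rotation":[0,0,0],"hand":0}]'

```text
time_s: 39.98
tool_pos: [0.6582, -0.1592, 0.1062]
tool_rot: [0.119, 3.136, -0.002]
force: [-0.6, -1.1, 3.6]
grip_width: 0.0
```

Request:
play_rows --increments '[{"xyz":[0,0,0.001],"rotation":[0,0,0],"hand":0},{"xyz":[0,0,0.002],"rotation":[0,0,0],"hand":0},{"xyz":[0,0,0.002],"rotation":[0,0,0],"hand":0}]'

```text
time_s: 40.35
tool_pos: [0.6582, -0.1592, 0.1044]
tool_rot: [0.119, 3.136, -0.002]
force: [-0.6, -0.8, 5.3]
grip_width: -0.0
```

Request:
play_rows --increments '[{"xyz":[0,0,0.001],"rotation":[0,0,0],"hand":0},{"xyz":[0,0,0.0015],"rotation":[0,0,0],"hand":0},{"xyz":[0,0,0.0015],"rotation":[0,0,0],"hand":0}]'

```text
time_s: 40.72
tool_pos: [0.6582, -0.1592, 0.104]
tool_rot: [0.119, 3.135, -0.003]
force: [-1.9, -0.1, 9.5]
grip_width: 0.0002
```

Bottomed: 9.5 N with almost no further travel. Rise off the button and retreat.

Request:
play_rows --increments '[{"xyz":[0,0,0.001],"rotation":[0,0,0],"hand":0},{"xyz":[0,0,0.001],"rotation":[0,0,0],"hand":0},{"xyz":[0,0,-0.02],"rotation":[0,0,0],"hand":0},{"xyz":[0,0,-0.06],"rotation":[0,0,0],"hand":0},{"xyz":[0.02,0,-0.11],"rotation":[0,0,0],"hand":0},{"xyz":[0.05,0,-0.15],"rotation":[0,0,0],"hand":0.6},{"xyz":[0.05,0,-0.17],"rotation":[0,0,0],"hand":0.9},{"xyz":[0.05,0,-0.17],"rotation":[0,0,0],"hand":0.9},{"xyz":[0.05,0,-0.17],"rotation":[0,0,0],"hand":0.9}]'

```text
time_s: 41.85
tool_pos: [0.6073, -0.1548, 0.2719]
tool_rot: [0.119, 3.137, -0.001]
force: [0.1, -0.1, -0.6]
grip_width: 0.0725
```

```bash
python3 - <<'E'
from h import *
s,T=pose();print(s['time_s'],s['tool_pos'],s['force'])
d=save('wrist','w27'); d=save('side','s27');d=save('top','t27')
a=cv2.imread('pics/s27.png'); cv2.imwrite('pics/s27z.png',cv2.resize(a[130:290,240:490],None,fx=3.2,fy=3.2,interpolation=cv2.INTER_CUBIC))
E
```

```text
41.85 [ 0.60733782 -0.15484008  0.27193379] [ 0.09965314 -0.05557305 -0.64160484]
```

View pics/w27.png

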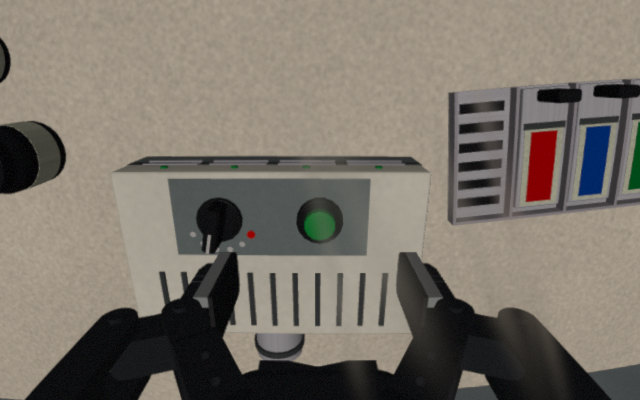

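View pics/s27z.png

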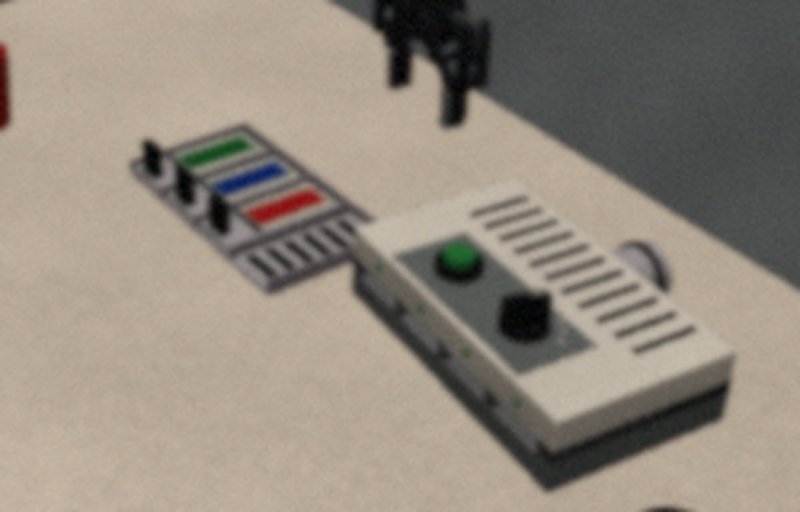

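View pics/t27.png

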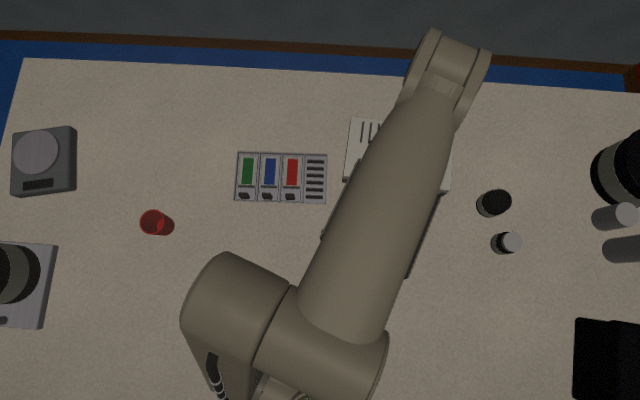

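All three carriers lie in the rack, the selector is on mark 3, the button is up, the jars and cup have not moved, and the arm is clear.

```bash
python3 -c "
from workcell import ticket; print(ticket.close_job())"
```

```text
the job is handed in; nothing more can be done
None
```

I finished the job and handed it in at about 42 s. My last checks found nothing wrong; the hand-in reports no verdict.

- **Selector to off:** I turned it from click 2 back to the off stop. The pointer then measured about 57°, against 56° for the red mark.
- **Carriers:** Only green, blue and red were there; the fourth channel was empty and I saw no yellow carrier. I drew each one straight out, and the wrist force stayed under about 3 N at every reading. Each lies in its own bay, and the last pictures from all three cameras show them in place.
- **Rack knocked aside:** It was moved about 5 cm during the run, between my first pictures and the first placing. I re-measured it before laying anything in it. It did not move again.
- **Selector to three clicks:** The pointer now covers mark 3, with marks 0, 1, 2, 4 and 5 in view.
- **Start button:** I pressed it down until it stopped moving (9.5 N on the tool, where 5 N is enough), and it came back up.
- **Bystanders and arm:** The ink pots and the cup are where they started. The arm stood clear, about 0.27 m above the bench.

The selector and button positions are judged from pictures and force, since neither joint can be read directly.

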